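# Hang a spare lid on an open terminal box

### The job

The open terminal box, with its copper terminals bare, goes into service and needs the lid that now hangs on the spare box. Squeeze the two sprung hinge pins of that lid together by their tabs, lift the lid off without wrenching it, and drop it into the hinge of the open box: back against the hinge bracket, pressed down on the interlock plunger, then let the pins spring out fully into both knuckles. Press and push gently, leave the lid lying shut and held by its pins, and leave the other things on the bench where they are.

Things in the scene. Friction and masses are not known exactly. Their poses are not given: they have to be found in the camera images.
- lid_grip (a point): Point midway between the two upright tabs on the lid, 42 mm above the lid's underside; axes are the lid's: x towards its hinge edge, y along the hinge, z up. Flat steel tabs, 20 mm wide (x), 5 mm thick, from 25 to 55 mm above the underside; outer faces 64 mm apart, pins out; squeezed together against stops, 38 mm. Pin axis: along y, straight below, 11 mm above the underside.
- lid: The lid, loose, about 0.26 kg, cream steel; origin at the middle of its underside, lid_grip at x 48, y 0, z 42 mm. Plate 5 mm thick, x -64 to 30, y -92 to 92 mm; lip at the free front edge 15 mm high. Hinge tongue x 30 to 60, y -58 to 58 mm, on it a steel pin barrel, top at z 18 mm. Mass centre near x = 10 mm, so a lid held by the tabs is front-heavy.
- pin_left (a joint): 8 mm sprung hinge pin, its end flat with a small bevel, at the lid's +y end, moved by the +y tab: 0 = fully out, 14 mm proud of the tongue; 0.013 m = fully drawn in, 1 mm proud. Its spring pushes it out with 5 N (out) to 8 N (in).
- pin_right (a joint): The same pin at the lid's -y end, moved by the -y tab: 0 = fully out, 0.013 m = fully drawn in.
- spare_box: Spare terminal box that carries the lid at the start: fixed, cream steel, 140 (x) x 190 (y) x 75 mm high. Origin at the centre of its underside, x towards its hinge side, y along the hinge. The hung lid's origin is 75 to 77 mm above this origin. Hinge and plunger are as on the open box, the bracket exactly at its nominal place.
- open_box: Open terminal box with bare copper terminals: fixed, same size and axes as the spare box, origin at the centre of its underside, flat top rim and hinge deck at z = 75 mm. A lid lying home has its origin about 75 mm above this one (up to 77 once released), x within 5 mm, and the same yaw.
- open_hinge (a point): Nominal hinge point of the open box, on its deck at x 48, y 0, z 75 mm, box axes. Bracket: two knuckles, inner faces at y +61 and -61 mm, 14 mm thick, 20 mm long (x), 22 mm high, pin holes 10.4 mm wide, 11 mm above the deck. It is clamped in slots: really up to 5 mm nearer or farther along x than this point, which is not measured and must be felt.
- open_stop (a point): Nominal middle of the bracket's back stop on the open box, a 16 mm high steel strip with its face 12 mm (x) behind the pin holes; it shifts with the bracket. With the lid flat on the deck and its tongue's end touching the stop, pins and holes are in line. They enter if in line to about 1 mm in x and z; otherwise they stop on the knuckles' inner faces.
- open_box_plunger (a joint): Interlock plunger of the open box: black 10 mm button in the deck at x 42, y 0 mm of the box, pressed down by the lid's tongue. 0 = up, 5 mm proud; 0.005 m = flush. Spring 3 N (up) to 5 N (flush): it lifts a lid that is merely laid on, so only pins in their holes keep it down (0.0035 to 0.005).
- centring_ring_mid (a point): Bystander: aluminium ring, 52 mm wide, 12 mm high; its centre.
- blank_flange: Bystander: steel disc, 60 mm wide, 12 mm high; centre of its underside.
- screwdriver: Bystander: screwdriver 190 mm long, lying; origin under its middle.
- spanner: Bystander: open-ended spanner 160 mm long, lying; origin under its middle.
- wash_bottle: Bystander: white bottle, 64 mm wide, 150 mm high; centre of its underside.
- grease_jar: Bystander: grey jar, 54 mm wide, 50 mm high; centre of its underside.
- test_meter: Bystander: grey hand-held meter 85 x 160 x 34 mm, lying; centre of its underside.
Things that resemble listed ones, but are neither listed nor needed, are in the scene too. Leave any green, purple or turquoise look-alike of the lid alone.

How it is judged:
On the way:
1. the lid has been lifted clear of the spare box (z of lid_grip in the frame of spare_box above 0.15 m), for 0.1 s.
At the end, for the whole second after the job is handed in: The lid lies shut and still on the open box: both pins within 2 mm of fully out in the knuckles, interlock plunger down at least 3 mm, lid origin within 8 mm (x) and 5 mm (y) of the box origin and at most 79 mm above it, lid level with the box to 0.06 rad (value of joint open_box_plunger above 0.003 m and value of joint each of pin_left, pin_right below 0.002 m and x of lid in the frame of open_box between -0.008 and 0.008 m and y of lid in the frame of open_box between -0.005 and 0.005 m and z of lid in the frame of open_box below 0.079 m and angle between the z axis of lid and the z axis of open_box, either way round below 0.06 rad and linear speed of lid below 0.01 m/s); the robot touches nothing.
It fails at once if the lid was wrenched or pressed against the spare box with more than 30 N (contact force between lid and spare_box above 30 N).
It fails at once if the lid was pressed or pushed against the open box or its hinge with more than 30 N (contact force between lid and open_box above 30 N).
It fails at once if a bystander was moved by more than 30 mm (distance of any of centring_ring_mid, blank_flange, screwdriver, spanner, wash_bottle, grease_jar, test_meter from where it was at the start of the episode above 0.03 m).
It also fails if it takes over 42 s, if anything falls off the work surface, if the arm or the gripper's body presses on something with over 40 N, if the wrist force passes 120 N, or if a joint passes its speed limit or range.

### The arm

A 6-joint arm with a two-finger parallel gripper is mounted at the origin on the work surface. World frame = base frame: x ahead of the robot, y to its left, z up, the work surface at z = 0. Lengths are in m, angles in rad, forces in N, time in s.
With the tool pointing down it reaches from about 0.35 to 0.85 m from the base axis. Payload 8.1 kg.
Tool frame: the origin (TCP) lies at the very end of the fingers, on their centre line; the grasp point (between the pads) lies 19 mm behind it (robot.pinch_z is the distance from the TCP to the grasp point, in m); x points along the fingers, z is the direction in which the jaws open and shut, and the axes are right-handed (so a half turn about x gives the same grasp; the last joint's range is limited). The gripper opens to 93 mm and grips with 3 to 60 N. Pads are 15 mm wide; open, the fingers measure 128 mm over their backs; the gripper's body (75 mm by 188 mm) begins 65 mm behind the grasp point.
Start: joints at [-1.279, 0.13, 1.488, -0, 1.523, -0.085], TCP at [0.221, -0.558, 0.196] pointing down, gripper open.
Joint ranges: [-2.96, 2.96], [-0.89, 2.26], [0.02, 2.5], [-1.34, 4.48], [0, 2.73], [-2.66, 2.66]. Speed limits (rad/s): [2.39, 2.39, 2.79, 3.14, 3.14, 3.14].

### API

Orientations are given as a rotation vector (axis times angle).
In Python, from plant import robot, optics, ticket gives the robot as it stands.
- The arm moves only by the tool jog_arm, never from a script. Its argument "targets" is a list of rows, each a list of 7 numbers: the shift along the tool's x, y, z in cm, then the turn, a rotation vector about the tool's x, y, z in degrees, then the closure, from 0 (fully open) to 1 (shut). In form: [[dx, dy, dz, ax, ay, az, grip], ...]. A call has 1 to 5 rows; each row is the pose to reach, as a shift and turn from the pose measured when the call began, along the tool's axes at that moment; what a row does not reach only later rows make up. A row lasts 1/8 s, in which the tool goes at most 62.5 mm and 10.7 degrees, less where a joint would pass 70% of its speed; a pose out of reach is approached as far as the arm can. A call with a gripper value outside its range is refused whole. The fingers move at their own pace and stop on an object; "squeeze" is the grip in N (left out, the last holds). Time passes only in rows, so rows that repeat a pose let the fingers close. It gives the time, the measured TCP pose, the force and the opening at its end, in the units of the state.
- robot.read_state(): the state, without advancing time (a new reading comes with each control period).
- optics.read_camera(name): name is "scene" or "top"; returns a dict with "frame" (400x640x3 uint8, red, green, blue), "vertical_fov" (degrees; the focal length in pixels is half the picture's height over the tangent of half this angle, whatever the lens; pixels are square), "cx", "cy" (the principal point, pixels), "R" (3x3) and "t" (3): a world point X has camera coordinates R X + t. Camera axes: x right, y down, z forward; pixel columns grow to the right and rows downward; lengths in m; the calibration is good to about 2 mm. A picture is of the moment at which its call begins. There is no depth.
- ticket.close_job(): hands the job in, once; it reports no verdict.
The state is a dict: "t": time; "q": joint angles; "dq": joint speeds; "joint_torque": joint torques, N m; "tool_pos": TCP position; "orientation": TCP orientation; "force": force on the tool from outside, world axes, zero at the start; "wrist_torque": the same for the moment, N m; "opening": finger opening in m.
Only numpy, scipy, OpenCV 4.12 (cv2) and the standard library are available. Lean on these libraries where they do the work, as an engineer would, in place of code of your own. Each camera call takes 0.05 s, during which the arm holds its last target.

## Working session

There is one attempt and no reset: what is moved stays moved. The work goes in short steps, Python scripts to look and compute and a tool call to move; the robot and the scene stay as the last step left them, time stands still between calls to the robot, and variables do not carry over. Pictures are saved under pics/ and viewed, and the job is handed in when it is done.

Besides the shell and the picture viewer there is one more tool, called after "Request:" as name(argument=value, ...), one argument or row to a line, values as JSON. jog_arm: Moves the arm, as the interface text tells. Its arguments: {"type":"object","properties":{"targets":{"type":"array"},"squeeze":{"type":"number"}},"required":["targets"]}

```bash
mkdir -p pics; ls; python3 - <<'E'
from plant import robot, optics, ticket
import cv2,numpy as np
print(robot.read_state())
for n in ("scene","top"):
    c=optics.read_camera(n); cv2.imwrite(f"pics/{n}0.png",c["frame"][:,:,::-1])
    np.savez(f"{n}0.npz",**c)
    print(n,c["vertical_fov"],c["cx"],c["cy"],c["R"],c["t"],c.keys())
E
```

```text
pics
{'t': 0.0, 'q': array([-1.27938028e+00,  1.31133506e-01,  1.48927997e+00, -8.07723532e-06,
        1.52296726e+00, -8.54105350e-02]), 'dq': array([-3.19979735e-05, -7.06025705e-04, -1.23800405e-03, -3.98391784e-04,
        2.10921106e-04,  9.60111950e-04]), 'joint_torque': array([ 4.18311020e-04, -5.59829521e+01, -4.91768289e+01,  7.70364027e-02,
        3.53352854e-02, -8.27565327e-05]), 'tool_pos': array([ 0.22062229, -0.55732232,  0.19500361]), 'orientation': array([ 0.92840887,  1.36565897, -0.9265587 ]), 'force': array([-0.56138336,  0.46358454, -0.93931905]), 'wrist_torque': array([ 0.00595725, -0.00622857,  0.0004011 ]), 'opening': 0.09287479967931175}
scene 55.04111743669505 315.329400884705 196.8339712115105 [[-0.23132358  0.97276745  0.01459066]
 [ 0.6174255   0.15838058 -0.77052018]
 [-0.75184783 -0.16923084 -0.63724859]] [ 0.12119041 -0.24687377  1.53405457] dict_keys(['frame', 'vertical_fov', 'cx', 'cy', 'R', 't'])
top 44.47055982309434 326.2053969839851 202.8549339114113 [[-0.02040497 -0.99966944 -0.0156414 ]
 [-0.99731302  0.02145286 -0.07004654]
 [ 0.07035894  0.01417008 -0.99742109]] [0.0307481  0.50646983 1.41041486] dict_keys(['frame', 'vertical_fov', 'cx', 'cy', 'R', 't'])
```

View pics/scene0.png

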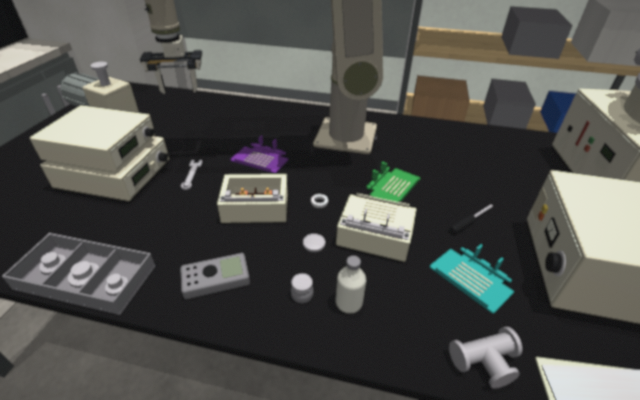

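View pics/top0.png

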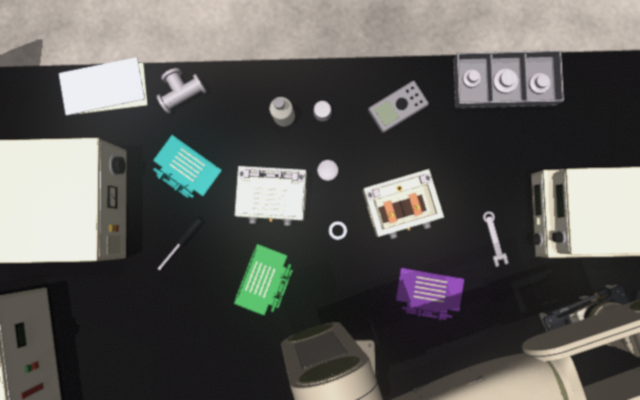

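```bash
python3 - <<'E'
import cv2
t=cv2.imread("pics/top0.png");s=cv2.imread("pics/scene0.png")
cv2.imwrite("pics/c1.png",cv2.resize(t[150:240,220:320],None,fx=8,fy=6.6667*1.2/1,interpolation=cv2.INTER_CUBIC)[:600] if 0 else cv2.resize(t[155:230,225:320],None,fx=8,fy=8,interpolation=cv2.INTER_CUBIC))
cv2.imwrite("pics/c2.png",cv2.resize(t[165:240,355:450],None,fx=8,fy=8,interpolation=cv2.INTER_CUBIC))
cv2.imwrite("pics/c3.png",cv2.resize(s[185:260,330:425],None,fx=8,fy=8,interpolation=cv2.INTER_CUBIC))
cv2.imwrite("pics/c4.png",cv2.resize(s[160:235,207:302],None,fx=8,fy=8,interpolation=cv2.INTER_CUBIC))
E
```

```text
(no output)
```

View pics/c1.png

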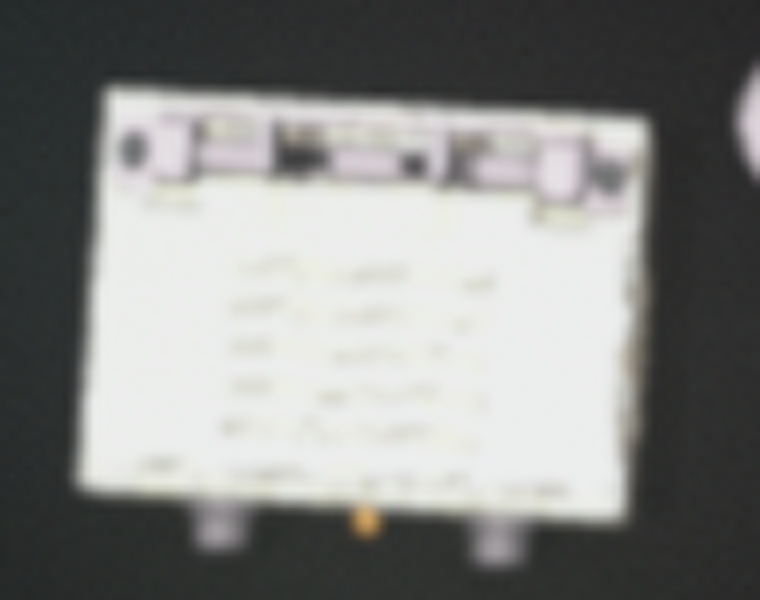

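View pics/c2.png

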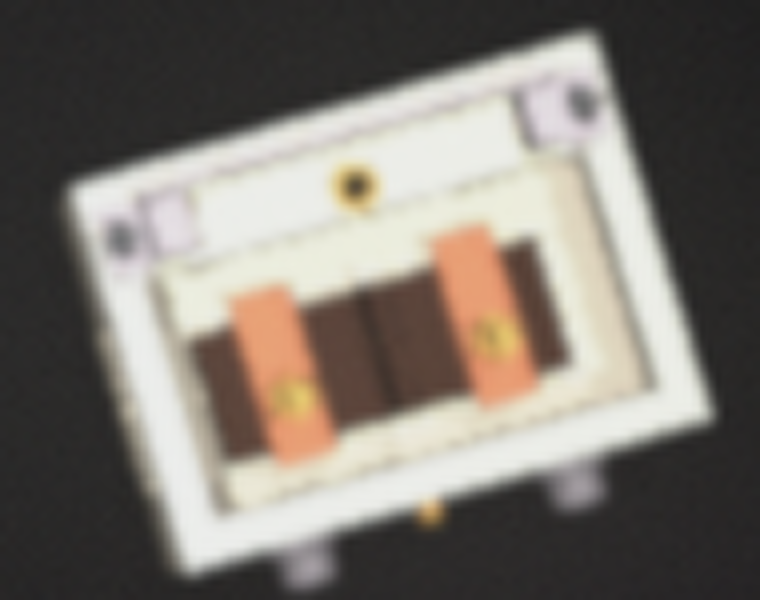

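View pics/c3.png

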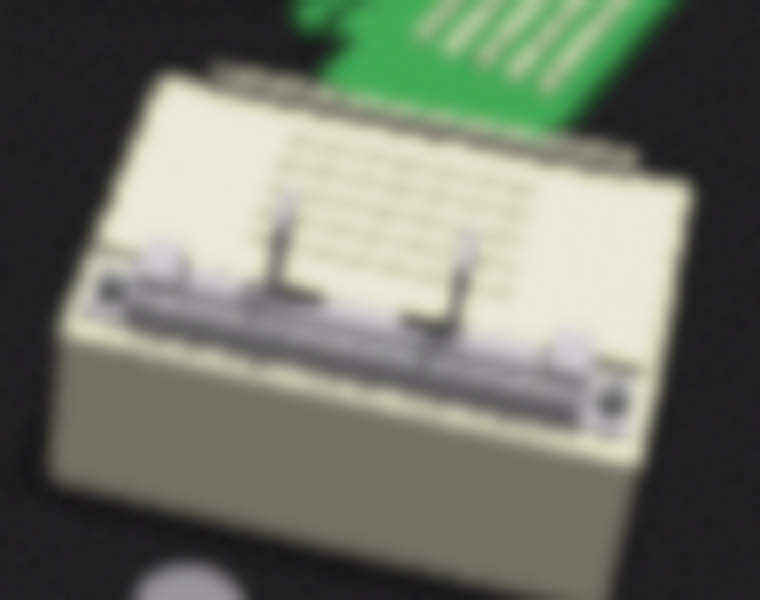

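View pics/c4.png

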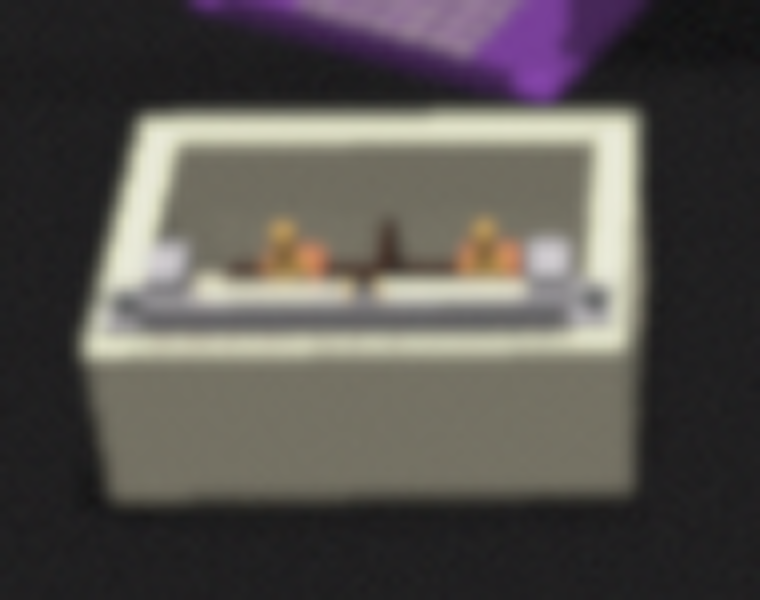

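```bash
cat > h.py <<'E'
import numpy as np, cv2
from scipy.optimize import least_squares
from scipy.spatial.transform import Rotation as Ro
C={n:dict(np.load(f"{n}0.npz")) for n in("top","scene")}
def K(c):
    f=200/np.tan(np.radians(c["vertical_fov"])/2); return f
def proj(n,X):
    c=C[n];p=np.atleast_2d(X)@c["R"].T+c["t"];f=K(c)
    return np.c_[c["cx"]+f*p[:,0]/p[:,2],c["cy"]+f*p[:,1]/p[:,2]]
def ray(n,u,v,z):
    c=C[n];f=K(c);d=c["R"].T@np.array([(u-c["cx"])/f,(v-c["cy"])/f,1]);o=-c["R"].T@c["t"]
    return o+d*(z-o[2])/d[2]
def cr(p,off): return (np.array(p,float)+.5)/8-.5+np.array(off)
def fit(obs,x0):
    # obs: list (cam, px, local xyz); params x,y,yaw
    def P(p,l): 
        c,s=np.cos(p[2]),np.sin(p[2]); return np.array([p[0]+c*l[0]-s*l[1],p[1]+s*l[0]+c*l[1],l[2]])
    fn=lambda p:np.concatenate([proj(n,P(p,l))[0]-px for n,px,l in obs])
    r=least_squares(fn,x0); return r.x,r.fun.reshape(-1,2)
E
python3 - <<'E'
from h import *
O1=(225,155);O2=(355,165);S1=(330,185);S2=(207,160)
for nm,ps,O in(("spare",[(105,88),(652,118),(628,520),(78,490)],O1),("open",[(68,187),(597,32),(715,418),(183,577)],O2)):
    P=[ray("top",*cr(p,O),.075) for p in ps]
    print(nm,np.round(P,4).tolist(),[round(np.linalg.norm(P[i]-P[(i+1)%4]),4) for i in range(4)])
cs=[(.07,.095,.075),(.07,-.095,.075),(-.07,-.095,.075),(-.07,.095,.075)]
T=lambda ps,O,ls,cam:[(cam,cr(p,O),l) for p,l in zip(ps,ls)]
a=T([(68,187),(597,32),(715,418),(183,577)],O2,cs,"top")
# scene open: viewed from +x: left = ? 
print(proj("scene",ray("top",*cr((68,187),O2),.075)),cr((80,355),S2),cr((637,352),S2))
b=T([(637,352),(80,355),(135,110),(643,110)],S2,cs,"scene")
for o in(a,b,a+b):
    x,f=fit(o,[.5,-.1,.2]);print(np.round(x,4),np.degrees(x[2]).round(2));print(f.round(1).tolist())
a=T([(105,88),(652,118)],O1,cs[:2],"top")
b=T([(645,465),(60,330)],S1,cs[:2],"scene")
for o in(a,b,a+b):
    x,f=fit(o,[.5,.1,0]);print(np.round(x,4),np.degrees(x[2]).round(2));print(f.round(1).tolist())
    c,s=np.cos(x[2]),np.sin(x[2])
E
```

```text
spare [[0.614, 0.2673, 0.075], [0.599, 0.0741, 0.075], [0.4575, 0.085, 0.075], [0.4721, 0.2779, 0.075]] [np.float64(0.1937), np.float64(0.1419), np.float64(0.1934), np.float64(0.1423)]
open [[0.5427, -0.0849, 0.075], [0.5933, -0.2717, 0.075], [0.4569, -0.308, 0.075], [0.4055, -0.1214, 0.075]] [np.float64(0.1935), np.float64(0.141), np.float64(0.1935), np.float64(0.142)]
[[285.15824577 202.79436331]] [216.5625 203.9375] [286.1875 203.5625]
[ 0.4996 -0.1965  0.2642] 15.14
[[0.6, 0.1], [-0.6, 0.5], [-0.5, 0.1], [0.6, -0.6]]
[ 0.5011 -0.1958  0.2716] 15.56
[[-1.3, -0.7], [1.0, -0.2], [1.2, 1.1], [-1.0, 0.5]]
[ 0.5    -0.1963  0.2669] 15.29
[[0.5, 0.1], [-0.8, 0.3], [-0.6, -0.2], [0.6, -0.7], [-1.4, -0.9], [0.9, -0.6], [1.4, 0.8], [-0.9, 0.3]]
[ 0.5367  0.1761 -0.0775] -4.44
[[0.7, 0.0], [-0.7, -0.0]]
[ 0.5369  0.1781 -0.0758] -4.34
[[-0.6, -0.1], [0.6, 0.2]]
[ 0.5368  0.1773 -0.0774] -4.44
[[0.3, 0.0], [-1.1, -0.1], [-1.0, -0.2], [0.3, 0.1]]
```

```bash
cat >> h.py <<'E'
def loc(p,l):
    c,s=np.cos(p[2]),np.sin(p[2]); return np.array([p[0]+c*l[0]-s*l[1],p[1]+s*l[0]+c*l[1],l[2]])
SP=np.array([.5368,.1773,-.0774]); OP=np.array([.5000,-.1963,.2669])
def go(pos,yaw,st=None):
    from plant import robot
    st=st or robot.read_state()
    R=Ro.from_rotvec(st["orientation"]).as_matrix(); best=None
    for s in(1,-1):
        x=np.array([0,0,-1.]);z=s*np.array([-np.sin(yaw),np.cos(yaw),0]);T=np.c_[x,np.cross(z,x),z]
        rv=np.degrees(Ro.from_matrix(R.T@T).as_rotvec())
        d=100*R.T@(np.array(pos)-st["tool_pos"])
        print("sign",s,"shift cm",d.round(2),"turn deg",rv.round(2))
    print("t",round(st["t"],3),"tcp",st["tool_pos"].round(4),"q",st["q"].round(3),"F",st["force"].round(1),"M",st["wrist_torque"].round(2),"open",round(st["opening"],4))
E
python3 - <<'E'
from h import *
for y in(29.5,-29.5):
    for z in(.131,.1):
        l=loc(SP,(.048,y/1e3,z)); print(y,z,((proj("scene",l)[0]-(330,185)+.5)*8-.5).round(0),((proj("top",l)[0]-(225,155)+.5)*8-.5).round(0))
g=loc(SP,(.048,0,0));print(g)
go((g[0],g[1],.22),SP[2])
for n,p in(("bottle",(282,112)),("jar",(322,110)),("flange",(327,170))):print(n,ray("top",*p,.05))
s=cv2.imread("pics/scene0.png");cv2.imwrite("pics/c5.png",cv2.resize(s[200:240,345:405],None,fx=13,fy=13,interpolation=cv2.INTER_CUBIC))
E
```

```text
29.5 0.131 [468. 245.] [263. 139.]
29.5 0.1 [455. 316.] [277. 151.]
-29.5 0.131 [286. 206.] [436. 148.]
-29.5 0.1 [277. 276.] [446. 160.]
[0.58465629 0.17358851 0.        ]
sign 1 shift cm [ -2.39  60.75 -54.58] turn deg [-1.5398e+02 -2.0000e-02 -1.3000e-01]
sign -1 shift cm [ -2.39  60.75 -54.58] turn deg [ 2.602e+01 -1.000e-01  2.000e-02]
t 0.1 tcp [ 0.2206 -0.5574  0.1951] q [-1.279  0.131  1.489 -0.     1.523 -0.085] F [ 0.1 -0.6  0.1] M [-0.04  0.05  0.01] open 0.093
bottle [0.77121391 0.14229801 0.05      ]
jar [0.7742554  0.02634288 0.05      ]
flange [0.59912524 0.01546737 0.05      ]
```

View pics/c5.png

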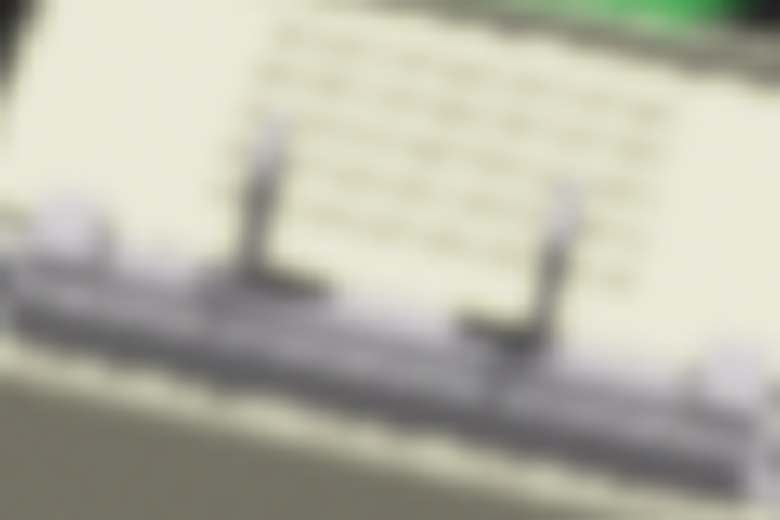

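Request:
jog_arm(
  targets=[
    [-1,4.4,-4,2,0,0,0],
    [-2,8.8,-8,4,0,0,0],
    [-2.4,13.2,-12,6,0,0,0],
    [-2.4,17.6,-16,8,0,0,0],
    [-2.4,22,-20,10,0,0,0],
  ],
  squeeze=40,
)

```text
t: 0.72
tool_pos: [0.352, -0.2886, 0.2192]
orientation: [1.061, 1.299, -1.059]
force: [1.1, -0.0, 0.7]
opening: 0.0927
```

```bash
python3 -c "
from h import *
g=loc(SP,(.048,0,0));go((g[0],g[1],.22),SP[2])"
```

```text
sign 1 shift cm [-1.000e-02  3.202e+01 -4.066e+01] turn deg [-1.6406e+02 -3.0000e-02 -1.5000e-01]
sign -1 shift cm [-1.000e-02  3.202e+01 -4.066e+01] turn deg [15.94 -0.1   0.02]
t 0.725 tcp [ 0.352  -0.2886  0.2192] q [-8.000e-01 -2.780e-01  1.835e+00  1.000e-03  1.587e+00  5.700e-01] F [ 1.1 -0.   0.7] M [-0.   -0.03  0.  ] open 0.0927
```

Request:
jog_arm(
  targets=[
    [0,3.6,-4.5,2,0,0,0],
    [0,7.2,-9,4,0,0,0],
    [0,10.8,-13.6,6,0,0,0],
    [0,14.3,-18.2,8,0,0,0],
    [0,18,-22.8,10,0,0,0],
  ],
)

```text
t: 1.35
tool_pos: [0.4833, -0.0274, 0.2194]
orientation: [1.192, 1.222, -1.19]
force: [0.9, -2.1, -0.1]
opening: 0.0931
```

```bash
python3 -c "
from h import *
g=loc(SP,(.048,0,0));go((g[0],g[1],.17),SP[2])"
```

```text
sign 1 shift cm [  4.97  10.64 -19.84] turn deg [-1.7413e+02 -4.0000e-02 -1.4000e-01]
sign -1 shift cm [  4.97  10.64 -19.84] turn deg [ 5.87 -0.09  0.03]
t 1.35 tcp [ 0.4833 -0.0274  0.2194] q [-1.640e-01 -1.960e-01  1.765e+00  1.000e-03  1.573e+00  1.382e+00] F [ 0.9 -2.1 -0.1] M [ 0.03  0.01 -0.  ] open 0.0931
```

Request:
jog_arm(
  targets=[
    [0,2.6,-4.9,1.5,0,0,0],
    [1,5.3,-9.9,3,0,0,0],
    [3,8,-14.9,4.5,0,0,0],
    [4.5,10.64,-19.84,5.87,0,0,0],
    [5,10.64,-19.84,5.87,0,0,0],
  ],
)

```text
t: 1.98
tool_pos: [0.5837, 0.1768, 0.1663]
orientation: [1.262, 1.178, -1.267]
force: [-0.4, -0.5, -1.4]
opening: 0.0929
```

```bash
python3 -c "
from h import *
g=loc(SP,(.048,0,0));go((g[0],g[1],.105),SP[2])
from plant import optics
for n in('top','scene'):cv2.imwrite(f'pics/{n}1.png',optics.read_camera(n)['frame'][:,:,::-1])
t=cv2.imread('pics/scene1.png');cv2.imwrite('pics/c6.png',cv2.resize(t[120:260,310:440],None,fx=4.2,fy=4.2,interpolation=cv2.INTER_CUBIC))
"
```

```text
sign 1 shift cm [6.12 0.15 0.32] turn deg [-1.7979e+02 -4.7000e-01 -9.0000e-02]
sign -1 shift cm [6.12 0.15 0.32] turn deg [ 0.21 -0.06  0.3 ]
t 1.975 tcp [0.5837 0.1768 0.1663] q [0.208 0.176 1.492 0.002 1.478 1.853] F [-0.4 -0.5 -1.4] M [ 0.02 -0.01  0.02] open 0.0929
```

View pics/c6.png

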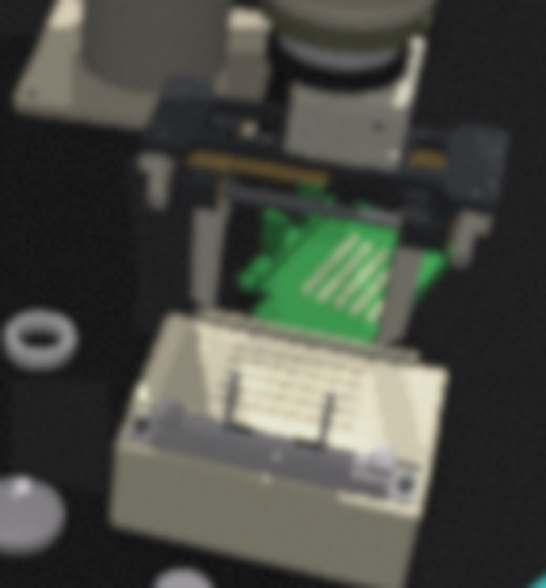

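```bash
python3 -c "
from h import *
g=loc(SP,(.048,0,0));go((g[0],g[1],.105),SP[2]); s=np.array([-.0775,1,0])
for k in(.0465,-.0465): print((proj('scene',np.array([.5837,.1768,.1663])+k*np.array([.0775,.997,0]))-(310,120))*4.2)
"
```

```text
sign 1 shift cm [6.29 0.13 0.01] turn deg [-1.7992e+02 -3.3000e-01 -3.0000e-02]
sign -1 shift cm [6.29 0.13 0.01] turn deg [ 0.08 -0.02  0.21]
t 2.075 tcp [0.5836 0.1737 0.1679] q [2.040e-01 1.720e-01 1.494e+00 1.000e-03 1.479e+00 1.851e+00] F [-0.2 -0.8 -0.3] M [-0.02  0.03 -0.  ] open 0.0931
[[370.4728164  361.70044618]]
[[215.73393577 329.04278104]]
```

Request:
jog_arm(
  targets=[
    [1.5,0.13,0,0,0,0.2,0],
    [3.5,0.13,0,0,0,0.2,0],
    [5.2,0.13,0,0,0,0.2,0.1],
    [6.3,0.13,0,0,0,0.2,0.2],
    [6.3,0.13,0,0,0,0.2,0.26],
  ],
)

```text
t: 2.7
tool_pos: [0.5837, 0.1733, 0.1034]
orientation: [1.264, 1.174, -1.267]
force: [-1.1, -0.4, -0.2]
opening: 0.0706
```

```bash
python3 -c "
from h import *
g=loc(SP,(.048,0,0));go((g[0],g[1],.105),SP[2])
from plant import optics
for n in('top','scene'):cv2.imwrite(f'pics/{n}2.png',optics.read_camera(n)['frame'][:,:,::-1])
t=cv2.imread('pics/scene2.png');cv2.imwrite('pics/c7.png',cv2.resize(t[150:260,320:440],None,fx=5,fy=5,interpolation=cv2.INTER_CUBIC))
"
```

```text
sign 1 shift cm [-0.16  0.09 -0.04] turn deg [-1.7993e+02 -2.2000e-01  3.0000e-02]
sign -1 shift cm [-0.16  0.09 -0.04] turn deg [0.07 0.02 0.14]
t 2.7 tcp [0.5837 0.1733 0.1034] q [0.204 0.216 1.564 0.    1.364 1.851] F [-1.1 -0.4 -0.2] M [ 0.07 -0.05 -0.02] open 0.0706
```

View pics/c7.png

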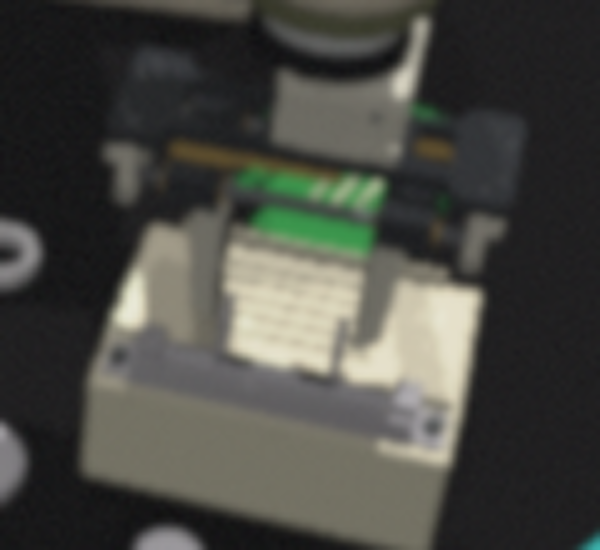

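Request:
jog_arm(
  targets=[
    [0,0.05,0,0,0,0,0.3],
    [0,0.05,0,0,0,0,0.32],
    [0,0.05,0,0,0,0,0.32],
  ],
)

```text
t: 3.18
tool_pos: [0.5858, 0.1733, 0.1058]
orientation: [1.266, 1.171, -1.264]
force: [0.2, -2.5, 2.7]
opening: 0.0632
```

Request:
jog_arm(
  targets=[
    [0,0,0,0,0,0,0.34],
    [0,0,0,0,0,0,0.34],
  ],
)

```text
t: 3.42
tool_pos: [0.5859, 0.1737, 0.1059]
orientation: [1.266, 1.172, -1.264]
force: [0.4, -0.0, 0.9]
opening: 0.0616
```

Request:
jog_arm(
  targets=[
    [0,0,0,0,0,0,0.28],
    [0.3,0,0,0,0,0,0.28],
    [0.5,0,0,0,0,0,0.28],
    [0.5,0,0,0,0,0,0.28],
    [0.5,0,0,0,0,0,0.32],
  ],
)

```text
t: 4.05
tool_pos: [0.5859, 0.1737, 0.1009]
orientation: [1.266, 1.172, -1.264]
force: [0.3, -0.2, -2.3]
opening: 0.0642
```

Request:
jog_arm(
  targets=[
    [0,0,0,0,0,0,0.36],
    [0,0,0,0,0,0,0.4],
    [0,0,0,0,0,0,0.44],
  ],
)

```text
t: 4.42
tool_pos: [0.5859, 0.1738, 0.1008]
orientation: [1.266, 1.172, -1.264]
force: [0.1, 0.6, -1.0]
opening: 0.0534
```

Balanced so far. Squeeze fully.

Request:
jog_arm(
  targets=[
    [0,0,0,0,0,0,0.5],
    [0,0,0,0,0,0,0.56],
    [0,0,0,0,0,0,0.6],
    [0,0,0,0,0,0,0.7],
    [0,0,0,0,0,0,0.7],
  ],
  squeeze=55,
)

```text
t: 5.05
tool_pos: [0.5861, 0.1737, 0.1011]
orientation: [1.266, 1.171, -1.263]
force: [-0.8, -0.4, 3.3]
opening: 0.035
```

```bash
python3 -c "
from h import *
go((.6,.17,.2),SP[2])"
```

```text
sign 1 shift cm [-9.88  1.44  0.26] turn deg [-1.7992e+02  1.6000e-01 -7.0000e-02]
sign -1 shift cm [-9.88  1.44  0.26] turn deg [ 0.08 -0.04 -0.1 ]
t 5.05 tcp [0.5861 0.1737 0.1011] q [0.204 0.22  1.564 0.    1.356 1.851] F [-0.8 -0.4  3.3] M [ 0.03  0.15 -0.03] open 0.035
```

Request:
jog_arm(
  targets=[
    [-0.2,0,0,0,0,0,0.7],
    [-0.5,0,0,0,0,0,0.7],
    [-0.8,0,0,0,0,0,0.7],
    [-0.8,0,0,0,0,0,0.7],
  ],
)

```text
t: 5.55
tool_pos: [0.5858, 0.1736, 0.109]
orientation: [1.266, 1.172, -1.264]
force: [-1.4, 0.9, -0.9]
opening: 0.035
```

```bash
python3 -c "
from h import *
go((.6,.17,.2),SP[2])
from plant import optics
for n in('top','scene'):cv2.imwrite(f'pics/{n}3.png',optics.read_camera(n)['frame'][:,:,::-1])
t=cv2.imread('pics/scene3.png');cv2.imwrite('pics/c8.png',cv2.resize(t[150:260,320:440],None,fx=5,fy=5,interpolation=cv2.INTER_CUBIC))
"
```

```text
sign 1 shift cm [-9.1   1.45  0.25] turn deg [-1.7992e+02  1.1000e-01 -5.0000e-02]
sign -1 shift cm [-9.1   1.45  0.25] turn deg [ 0.08 -0.03 -0.07]
t 5.55 tcp [0.5858 0.1736 0.109 ] q [0.204 0.213 1.557 0.    1.37  1.851] F [-1.4  0.9 -0.9] M [0.01 0.2  0.01] open 0.035
```

View pics/c8.png

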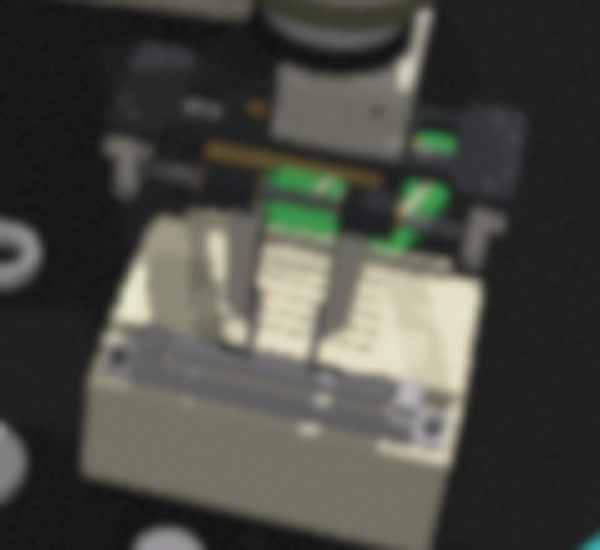

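Request:
jog_arm(
  targets=[
    [-0.6,0,0,0,0,0,0.7],
    [-1.3,0,0,0,0,0,0.7],
    [-2.2,0,0,0,0,0,0.7],
    [-3.2,0,0,0,0,0,0.7],
    [-4.2,0,0,0,0,0,0.7],
  ],
)

```text
t: 6.28
tool_pos: [0.586, 0.1737, 0.1519]
orientation: [1.266, 1.171, -1.263]
force: [-0.0, 0.1, -2.0]
opening: 0.035
```

```bash
python3 -c "
from h import *
go((.6,.17,.2),SP[2])
from plant import optics
for n in('top','scene'):cv2.imwrite(f'pics/{n}4.png',optics.read_camera(n)['frame'][:,:,::-1])
t=cv2.imread('pics/scene4.png');cv2.imwrite('pics/c9.png',cv2.resize(t[130:260,310:440],None,fx=4.5,fy=4.5,interpolation=cv2.INTER_CUBIC))
"
```

```text
sign 1 shift cm [-4.81  1.44  0.25] turn deg [-1.7993e+02  1.6000e-01 -7.0000e-02]
sign -1 shift cm [-4.81  1.44  0.25] turn deg [ 0.07 -0.04 -0.1 ]
t 6.275 tcp [0.586  0.1737 0.1519] q [0.204 0.181 1.513 0.    1.446 1.851] F [-0.   0.1 -2. ] M [-0.01 -0.11  0.01] open 0.035
```

View pics/c9.png

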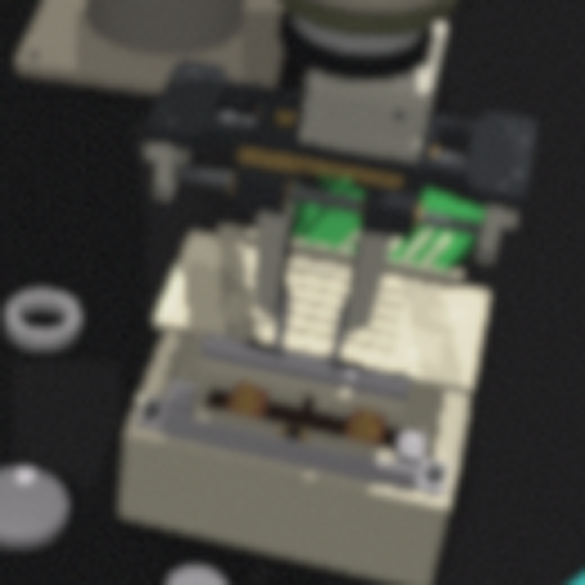

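Request:
jog_arm(
  targets=[
    [-2,0,0,0,0,0,0.7],
    [-4.5,0,0,0,0,0,0.7],
    [-7,0,0,0,0,0,0.7],
    [-8,0,0,0,0,0,0.7],
  ],
)

```text
t: 6.88
tool_pos: [0.5876, 0.174, 0.2361]
orientation: [1.27, 1.168, -1.258]
force: [0.1, 0.1, -1.6]
opening: 0.0354
```

```bash
python3 - <<'E'
from h import *
for dx in(-.005,0,.005):
  print(dx)
  for y in(.061,.075,-.061,-.075):
    for x in(-.01,.01):
      l=loc(OP,(.048+dx+x,y,.097)); print(y,x,((proj("scene",l)[0]-(207,160)+.5)*8-.5).round(0),((proj("top",l)[0]-(355,165)+.5)*8-.5).round(0))
  for y in(.06,-.06):
      l=loc(OP,(.060+dx,y,.091)); print("stop",y,((proj("scene",l)[0]-(207,160)+.5)*8-.5).round(0),((proj("top",l)[0]-(355,165)+.5)*8-.5).round(0))
l=loc(OP,(.042,0,.08));print("plunger",((proj("top",l)[0]-(355,165)+.5)*8-.5).round(0))
# open box again, from saved images before arm blocked: bigger crops
t=cv2.imread("pics/top0.png");s=cv2.imread("pics/scene0.png")
f=cv2.INTER_CUBIC
cv2.imwrite("pics/d1.png",np.vstack([cv2.resize(t[177:203,365:395],None,fx=13,fy=13,interpolation=f),cv2.resize(t[165:185,415:445],None,fx=13,fy=13,interpolation=f)]))
E
```

```text
-0.005
0.061 -0.01 [532. 233.] [201. 256.]
0.061 0.01 [529. 268.] [184. 200.]
0.075 -0.01 [571. 232.] [162. 267.]
0.075 0.01 [568. 267.] [145. 212.]
-0.061 -0.01 [191. 236.] [540. 155.]
-0.061 0.01 [183. 271.] [523. 100.]
-0.075 -0.01 [151. 236.] [579. 144.]
-0.075 0.01 [143. 271.] [562.  88.]
stop 0.06 [527. 284.] [184. 196.]
stop -0.06 [187. 288.] [516.  97.]
0
0.061 -0.01 [531. 241.] [197. 242.]
0.061 0.01 [528. 277.] [180. 186.]
0.075 -0.01 [570. 241.] [158. 253.]
0.075 0.01 [568. 276.] [141. 198.]
-0.061 -0.01 [189. 245.] [536. 141.]
-0.061 0.01 [181. 280.] [519.  86.]
-0.075 -0.01 [149. 245.] [575. 130.]
-0.075 0.01 [141. 280.] [558.  75.]
stop 0.06 [526. 293.] [180. 182.]
stop -0.06 [185. 297.] [511.  84.]
0.005
0.061 -0.01 [530. 250.] [193. 228.]
0.061 0.01 [527. 286.] [176. 173.]
0.075 -0.01 [569. 250.] [154. 239.]
0.075 0.01 [567. 285.] [137. 184.]
-0.061 -0.01 [187. 253.] [532. 128.]
-0.061 0.01 [179. 289.] [515.  72.]
-0.075 -0.01 [147. 254.] [571. 116.]
-0.075 0.01 [139. 289.] [553.  61.]
stop 0.06 [525. 302.] [175. 168.]
stop -0.06 [183. 306.] [507.  70.]
plunger [357. 186.]
```

View pics/d1.png

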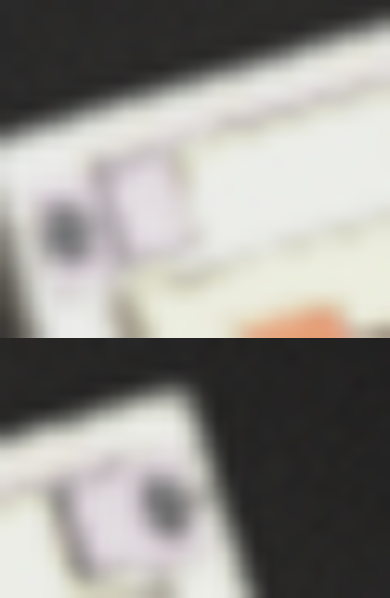

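```bash
python3 - <<'E'
from h import *
g=loc(OP,(.0414,0,0));print(g);go((g[0],g[1],.2),OP[2])
E
```

```text
[ 0.53993416 -0.18538106  0.        ]
sign 1 shift cm [ 3.5  -2.05 36.21] turn deg [ 1.6035e+02 -6.5000e-01  9.0000e-02]
sign -1 shift cm [ 3.5  -2.05 36.21] turn deg [-19.65  -0.06  -0.46]
t 6.875 tcp [0.5876 0.174  0.2361] q [0.204 0.143 1.402 0.    1.589 1.851] F [ 0.1  0.1 -1.6] M [ 0.02 -0.11 -0.01] open 0.0354
```

Request:
jog_arm(
  targets=[
    [0,-0.1,2,-1,0,-0.2,0.7],
    [0,-0.3,5.5,-3,0,-0.3,0.7],
    [0,-0.6,9.5,-5,0,-0.4,0.7],
    [0,-0.8,14,-7.5,0,-0.4,0.7],
    [0,-1,18,-10,0,-0.4,0.7],
  ],
)

```text
t: 7.5
tool_pos: [0.5634, -0.0061, 0.2353]
orientation: [1.137, 1.256, -1.134]
force: [0.3, -0.1, -2.4]
opening: 0.0348
```

```bash
python3 - <<'E'
from h import *
g=loc(OP,(.0414,0,0));go((g[0],g[1],.19),OP[2])
E
```

```text
sign 1 shift cm [ 4.5  -4.12 17.61] turn deg [ 1.7043e+02 -6.0000e-02  1.4000e-01]
sign -1 shift cm [ 4.5  -4.12 17.61] turn deg [-9.57 -0.09 -0.04]
t 7.5 tcp [ 0.5634 -0.0061  0.2353] q [-0.103  0.018  1.535  0.002  1.588  1.368] F [ 0.3 -0.1 -2.4] M [-0.01 -0.06 -0.04] open 0.0348
```

Request:
jog_arm(
  targets=[
    [0.5,-0.9,4.5,-2.5,0,0,0.7],
    [1.5,-1.9,9,-5,0,0,0.7],
    [3,-3,13.5,-7.5,0,0,0.7],
    [4,-4.12,17.6,-9.5,0,0,0.7],
    [4.5,-4.12,17.6,-9.5,0,0,0.7],
  ],
)

```text
t: 8.12
tool_pos: [0.5386, -0.1879, 0.1889]
orientation: [1.015, 1.324, -1.014]
force: [0.3, 0.8, -2.0]
opening: 0.0349
```

Request:
jog_arm(
  targets=[
    [0,0,0,0,0,0,0.7],
  ],
)

```text
t: 8.25
tool_pos: [0.5382, -0.1874, 0.1883]
orientation: [1.016, 1.325, -1.015]
force: [-0.2, 0.4, -3.1]
opening: 0.0348
```

```bash
python3 - <<'E'
from h import *
from plant import optics
g=loc(OP,(.0414,0,0));go((g[0],g[1],.13),OP[2])
for n in('top','scene'):cv2.imwrite(f'pics/{n}5.png',optics.read_camera(n)['frame'][:,:,::-1])
t=cv2.imread('pics/scene5.png');cv2.imwrite('pics/e1.png',cv2.resize(t[100:240,190:330],None,fx=4.2,fy=4.2,interpolation=cv2.INTER_CUBIC))
t=cv2.imread('pics/top5.png');cv2.imwrite('pics/e2.png',cv2.resize(t[130:270,330:470],None,fx=4.2,fy=4.2,interpolation=cv2.INTER_CUBIC))
E
```

```text
sign 1 shift cm [ 5.83  0.23 -0.13] turn deg [1.7968e+02 1.6000e-01 3.0000e-01]
sign -1 shift cm [ 5.83  0.23 -0.13] turn deg [-0.32 -0.19  0.1 ]
t 8.25 tcp [ 0.5382 -0.1874  0.1883] q [-4.260e-01  5.700e-02  1.581e+00  1.000e-03  1.508e+00  8.830e-01] F [-0.2  0.4 -3.1] M [ 0.02 -0.11 -0.01] open 0.0348
```

View pics/e1.png

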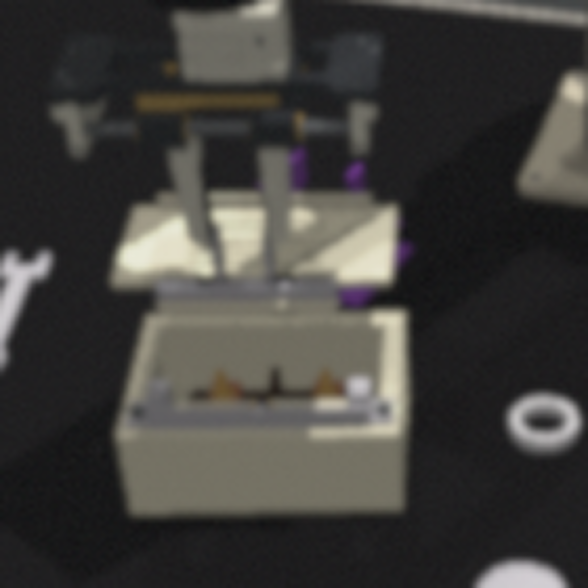

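View pics/e2.png

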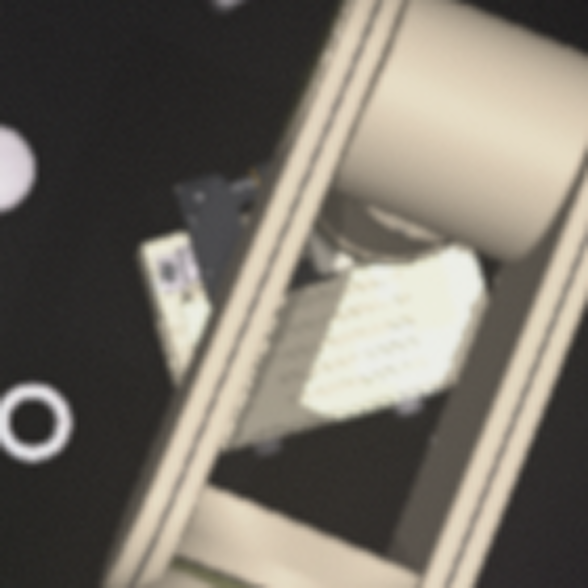

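```bash
python3 - <<'E'
from h import *
tcp=np.array([.5382,-.1874,.1883]);yaw=.2669+np.radians(.32)
def pts(p):
    dx,dy,dz,pitch,dyaw=p
    # local pts relative grip; TCP at lid (48+1.4, 0, 25.2)
    L=np.array([(.03,.092,.005),(.03,-.092,.005),(-.064,.092,.015),(-.064,-.092,.015),(.06,.058,.012),(.06,-.058,.012)])-[.0494,0,.0255]
    R=Ro.from_euler('z',yaw+dyaw)*Ro.from_euler('y',pitch)
    return proj("scene",R.apply(L)+tcp+[dx,dy,dz])
q=lambda p:((p-(190,100)+.5)*4.2-.5)
print(q(pts([0]*5)).round(0).tolist())
print(q(pts([0,0,0,.05,0])).round(0).tolist())
t=cv2.imread('pics/scene5.png');cv2.imwrite('pics/e3.png',cv2.resize(t[142:177,212:290],None,fx=10,fy=10,interpolation=cv2.INTER_CUBIC))
print(((pts([0]*5)-(212,142)+.5)*10).round(0).tolist())
E
```

```text
[[390.0, 277.0], [111.0, 280.0], [393.0, 189.0], [130.0, 191.0], [335.0, 296.0], [155.0, 298.0]]
[[390.0, 275.0], [111.0, 278.0], [392.0, 182.0], [129.0, 184.0], [336.0, 296.0], [155.0, 298.0]]
[[709.0, 241.0], [45.0, 248.0], [716.0, 32.0], [91.0, 37.0], [580.0, 285.0], [150.0, 290.0]]
```

View pics/e3.png

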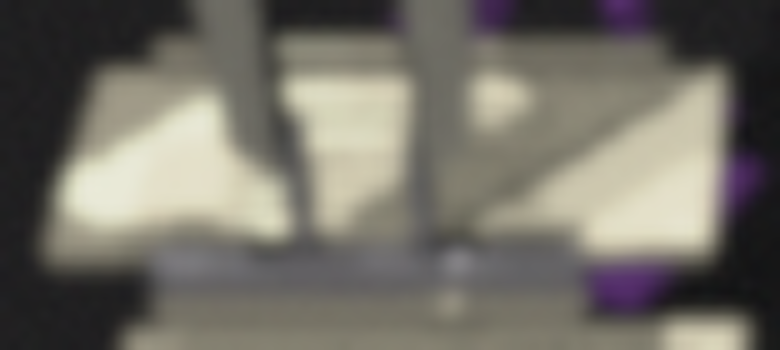

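```bash
python3 - <<'E'
from h import *
tcp=np.array([.5382,-.1874,.1883]);yaw=.2669+np.radians(.32)
L=np.array([(.03,.092,0),(.03,-.092,0),(-.064,.092,.005),(-.064,-.092,.005),(-.064,.078,.015),(-.064,-.078,.015),(.06,.058,0),(.06,-.058,0)])-[.0494,0,.0255]
obs=np.array([(718,258),(42,267),(728,65),(100,68),(668,38),(152,38),(582,320),(150,318)])/10-.5+(212,142)
def f(p):
    R=Ro.from_euler('z',yaw+p[4])*Ro.from_euler('y',p[3])*Ro.from_euler('x',p[5])
    return (proj("scene",R.apply(L)+tcp+p[:3])-obs)
for w in(1,0):
  r=least_squares(lambda p:np.r_[f(p).ravel(),p[:3]*200*w],np.zeros(6))
  print(r.x.round(4));print((f(r.x)*10).round(0).tolist())
E
```

```text
[ 0.0006 -0.      0.0012 -0.0184 -0.017   0.0053]
[[-8.0, -0.0], [6.0, -6.0], [-4.0, 1.0], [3.0, 1.0], [7.0, -1.0], [-7.0, 1.0], [-1.0, 0.0], [4.0, 4.0]]
[ 0.0072  0.0028  0.0064 -0.0251 -0.0186  0.0075]
[[-5.0, -1.0], [3.0, -6.0], [-2.0, 1.0], [1.0, 1.0], [9.0, -1.0], [-8.0, 1.0], [-0.0, -0.0], [2.0, 4.0]]
```

Request:
jog_arm(
  targets=[
    [1,0.1,-0.1,-0.3,0,-0.4,0.7],
    [2.5,0.23,-0.13,-0.3,-0.2,-0.8,0.7],
    [4,0.23,-0.13,-0.3,-0.2,-0.8,0.7],
    [5.5,0.23,-0.13,-0.3,-0.2,-0.8,0.7],
    [6,0.23,-0.13,-0.3,-0.2,-0.8,0.7],
  ],
)

```text
t: 8.98
tool_pos: [0.5394, -0.1847, 0.1268]
orientation: [1.0, 1.335, -1.022]
force: [0.9, 0.3, -1.7]
opening: 0.0356
```

Request:
jog_arm(
  targets=[
    [0,0,0,0,0,0,0.7],
  ],
)

```text
t: 9.1
tool_pos: [0.5392, -0.1847, 0.1264]
orientation: [1.0, 1.336, -1.023]
force: [1.3, -0.3, -1.9]
opening: 0.0352
```

```bash
python3 - <<'E'
from h import *
from plant import optics
g=loc(OP,(.0414,0,0));go((g[0],g[1],.112),OP[2])
for n in('top','scene'):cv2.imwrite(f'pics/{n}6.png',optics.read_camera(n)['frame'][:,:,::-1])
t=cv2.imread('pics/scene6.png');cv2.imwrite('pics/e4.png',cv2.resize(t[155:230,205:300],None,fx=8,fy=8,interpolation=cv2.INTER_CUBIC))
E
```

```text
sign 1 shift cm [1.44 0.08 0.08] turn deg [-1.7995e+02 -1.5900e+00 -1.0000e-01]
sign -1 shift cm [1.44 0.08 0.08] turn deg [ 0.05 -0.06  1.01]
t 9.1 tcp [ 0.5392 -0.1847  0.1264] q [-0.413  0.109  1.64  -0.01   1.407  0.892] F [ 1.3 -0.3 -1.9] M [ 0.07 -0.11 -0.01] open 0.0352
```

View pics/e4.png

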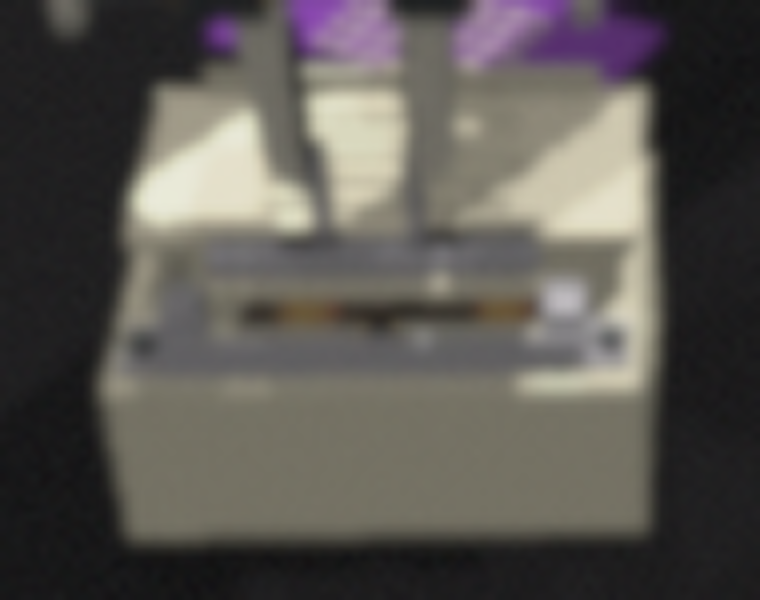

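Request:
jog_arm(
  targets=[
    [0.4,0,0,0,0,0,0.7],
    [0.9,0,0,0,0,0,0.7],
    [1.3,0,0,0,0,0,0.7],
    [1.3,0,0,0,0,0,0.7],
  ],
)

```text
t: 9.7
tool_pos: [0.5389, -0.1848, 0.1134]
orientation: [1.0, 1.336, -1.023]
force: [-0.2, 0.4, -2.0]
opening: 0.0353
```

Request:
jog_arm(
  targets=[
    [0.2,0,0,0,0,0,0.7],
    [0.4,0,0,0,0,0,0.7],
    [0.4,0,0,0,0,0,0.7],
  ],
)

```text
t: 10.07
tool_pos: [0.5387, -0.1847, 0.1092]
orientation: [1.0, 1.336, -1.023]
force: [0.9, 0.3, -2.3]
opening: 0.0353
```

Request:
jog_arm(
  targets=[
    [0.2,0,0,0,0,0,0.7],
    [0.4,0,0,0,0,0,0.7],
    [0.4,0,0,0,0,0,0.7],
  ],
)

```text
t: 10.45
tool_pos: [0.5387, -0.1847, 0.1053]
orientation: [1.0, 1.336, -1.023]
force: [-0.1, -0.3, -2.7]
opening: 0.0351
```

Request:
jog_arm(
  targets=[
    [0.15,0,0,0,0,0,0.7],
    [0.2,0,0,0,0,0,0.7],
    [0.2,0,0,0,0,0,0.7],
  ],
)

```text
t: 10.82
tool_pos: [0.5388, -0.1848, 0.1035]
orientation: [1.0, 1.336, -1.023]
force: [-1.1, -0.2, 1.1]
opening: 0.0352
```

```bash
python3 -c "
from h import *
go((.5387,-.1848,.1),OP[2])"
```

```text
sign 1 shift cm [ 0.35 -0.    0.  ] turn deg [-1.7995e+02 -1.5900e+00 -1.0000e-01]
sign -1 shift cm [ 0.35 -0.    0.  ] turn deg [ 0.05 -0.07  1.01]
t 10.825 tcp [ 0.5388 -0.1848  0.1035] q [-0.413  0.127  1.663 -0.01   1.366  0.892] F [-1.1 -0.2  1.1] M [0.1  0.   0.06] open 0.0352
```

Request:
jog_arm(
  targets=[
    [0.1,0,0,0,0,0,0.7],
    [0.15,0,0,0,0,0,0.7],
    [0.15,0,0,0,0,0,0.7],
  ],
)

```text
t: 11.2
tool_pos: [0.5388, -0.1848, 0.1021]
orientation: [1.0, 1.336, -1.023]
force: [0.0, -0.1, 1.4]
opening: 0.0349
```

Request:
jog_arm(
  targets=[
    [0.05,0,0,0,0,0,0.7],
    [0.1,0,0,0,0,0,0.7],
    [0.1,0,0,0,0,0,0.7],
  ],
)

```text
t: 11.58
tool_pos: [0.5388, -0.1848, 0.101]
orientation: [1.0, 1.336, -1.023]
force: [-0.1, 0.8, 2.4]
opening: 0.0351
```

Request:
jog_arm(
  targets=[
    [0.05,0,0,0,0,0,0.7],
    [0.1,0,0,0,0,0,0.7],
    [0.1,0,0,0,0,0,0.7],
  ],
)

```text
t: 11.95
tool_pos: [0.5389, -0.1848, 0.1001]
orientation: [1.001, 1.336, -1.022]
force: [0.1, 1.8, 2.1]
opening: 0.035
```

```bash
python3 -c "
from h import *
go((.5387,-.1848,.1),OP[2])"
```

```text
sign 1 shift cm [ 0.01 -0.02 -0.  ] turn deg [-1.7995e+02 -1.5500e+00 -9.0000e-02]
sign -1 shift cm [ 0.01 -0.02 -0.  ] turn deg [ 0.04 -0.06  0.99]
t 11.95 tcp [ 0.5389 -0.1848  0.1001] q [-0.413  0.13   1.667 -0.01   1.359  0.892] F [0.1 1.8 2.1] M [ 0.37 -0.04  0.01] open 0.035
```

Request:
jog_arm(
  targets=[
    [0.05,0,0,0,0,0,0.7],
    [0.05,0,0,0,0,0,0.7],
  ],
)

```text
t: 12.2
tool_pos: [0.539, -0.1848, 0.1001]
orientation: [1.0, 1.335, -1.022]
force: [-1.8, 2.2, 5.8]
opening: 0.0351
```

Request:
jog_arm(
  targets=[
    [0.05,0,0,0,0,0,0.7],
    [0.05,0,0,0,0,0,0.7],
  ],
)

```text
t: 12.45
tool_pos: [0.5391, -0.1848, 0.1001]
orientation: [1.0, 1.335, -1.022]
force: [-2.3, 1.3, 6.9]
opening: 0.0352
```

```bash
python3 -c "
from h import *
go((.5387,-.1848,.1),OP[2])"
```

```text
sign 1 shift cm [ 0.01 -0.04 -0.01] turn deg [-1.7994e+02 -1.5200e+00 -7.0000e-02]
sign -1 shift cm [ 0.01 -0.04 -0.01] turn deg [ 0.05 -0.04  0.97]
t 12.45 tcp [ 0.5391 -0.1848  0.1001] q [-0.413  0.13   1.667 -0.01   1.359  0.892] F [-2.3  1.3  6.9] M [ 0.43  0.36 -0.05] open 0.0352
```

```bash
python3 - <<'E'
from h import *
from plant import optics
for n in('top','scene'):cv2.imwrite(f'pics/{n}7.png',optics.read_camera(n)['frame'][:,:,::-1])
t=cv2.imread('pics/scene7.png');cv2.imwrite('pics/e5.png',cv2.resize(t[155:225,208:302],None,fx=8,fy=8,interpolation=cv2.INTER_CUBIC))
E
```

```text
(no output)
```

View pics/e5.png

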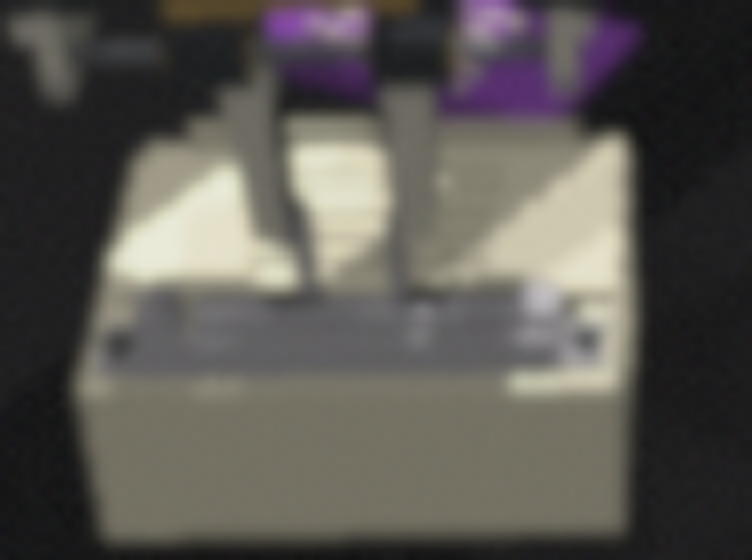

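Request:
jog_arm(
  targets=[
    [0.03,0,0,0,0.2,-0.4,0.7],
    [0.05,0,0,0,0.4,-0.7,0.7],
    [0.05,0,0,0,0.4,-0.7,0.7],
  ],
)

```text
t: 12.92
tool_pos: [0.5393, -0.1847, 0.1002]
orientation: [0.998, 1.348, -1.028]
force: [-2.8, 3.3, 7.2]
opening: 0.0349
```

```bash
python3 -c "
from h import *
go((.5387,-.1848,.1),OP[2])"
```

```text
sign 1 shift cm [ 0.02 -0.06 -0.01] turn deg [-179.93   -2.6    -0.69]
sign -1 shift cm [ 0.02 -0.06 -0.01] turn deg [ 0.05 -0.44  1.66]
t 12.925 tcp [ 0.5393 -0.1847  0.1002] q [-0.411  0.145  1.65  -0.012  1.374  0.894] F [-2.8  3.3  7.2] M [ 0.45  0.41 -0.01] open 0.0349
```

Request:
jog_arm(
  targets=[
    [0.04,0,-0.05,0,0,0,0.7],
    [0.04,0,-0.08,0,0,0,0.7],
    [0.04,0,-0.08,0,0,0,0.7],
  ],
)

```text
t: 13.3
tool_pos: [0.5393, -0.1846, 0.1002]
orientation: [0.997, 1.347, -1.029]
force: [-1.0, -2.7, 5.5]
opening: 0.0351
```

```bash
python3 -c "
from h import *
go((.5387,-.1848,.1),OP[2])"
```

```text
sign 1 shift cm [ 0.02 -0.07  0.01] turn deg [-179.94   -2.58   -0.59]
sign -1 shift cm [ 0.02 -0.07  0.01] turn deg [ 0.04 -0.37  1.64]
t 13.3 tcp [ 0.5393 -0.1846  0.1002] q [-0.411  0.144  1.651 -0.013  1.373  0.895] F [-1.  -2.7  5.5] M [-0.49  0.16  0.06] open 0.0351
```

Request:
jog_arm(
  targets=[
    [0.03,0.08,0,0,0,0,0.7],
    [0.03,0.16,0,0,0,0,0.7],
    [0.03,0.2,0,0,0,0,0.7],
    [0.03,0.2,0,0,0,0,0.7],
  ],
)

```text
t: 13.8
tool_pos: [0.5407, -0.1843, 0.1003]
orientation: [0.997, 1.348, -1.03]
force: [-5.4, -0.2, 9.0]
opening: 0.0352
```

```bash
cat >> h.py <<'E'
def s():
    from plant import robot
    st=robot.read_state(); p=st["tool_pos"]; c,s_=np.cos(OP[2]),np.sin(OP[2]); A=np.array([[c,s_],[-s_,c]])
    print("t",round(st["t"],2),"TCP local mm",(A@(p[:2]-OP[:2])*1e3).round(2),"z",(p[2]*1e3).round(2),"Flocal",(A@st["force"][:2]).round(1),st["force"][2].round(1),"Mlocal",(A@st["wrist_torque"][:2]).round(2),st["wrist_torque"][2].round(2),"open",round(st["opening"]*1e3,1))
E
python3 -c "from h import *;s()"
```

```text
t 13.8 TCP local mm [42.42  0.83] z 100.3 Flocal [-5.3  1.2] 9.0 Mlocal [0.18 1.04] -0.02 open 35.2
```

Request:
jog_arm(
  targets=[
    [-0.02,0.08,0,0,0,0,0.7],
    [-0.02,0.16,0,0,0,0,0.7],
    [-0.02,0.24,0,0,0,0,0.7],
  ],
)

```text
t: 14.18
tool_pos: [0.5426, -0.1839, 0.1004]
orientation: [0.996, 1.348, -1.031]
force: [-4.6, -1.5, 6.6]
opening: 0.0348
```

```bash
python3 -c "from h import *;s()"
```

```text
t 14.18 TCP local mm [44.32  0.76] z 100.35 Flocal [-4.8 -0.2] 6.6 Mlocal [-0.06  0.82] -0.02 open 34.8
```

Request:
jog_arm(
  targets=[
    [0,0.08,0,0,0,0,0.7],
    [0,0.16,0,0,0,0,0.7],
  ],
)

```text
t: 14.42
tool_pos: [0.5436, -0.1836, 0.1004]
orientation: [0.996, 1.349, -1.032]
force: [-4.3, -0.9, 6.9]
opening: 0.035
```

```bash
python3 -c "from h import *;s()"
```

```text
t 14.43 TCP local mm [45.43  0.7 ] z 100.35 Flocal [-4.3  0.3] 6.9 Mlocal [-0.01  0.93] -0.01 open 35.0
```

Request:
jog_arm(
  targets=[
    [0,0.08,0,0,0,0,0.7],
    [0,0.16,0,0,0,0,0.7],
  ],
)

```text
t: 14.68
tool_pos: [0.5447, -0.1834, 0.1003]
orientation: [0.996, 1.35, -1.032]
force: [-4.6, 0.5, 7.6]
opening: 0.0355
```

```bash
python3 -c "from h import *;s()"
```

```text
t 14.68 TCP local mm [46.56  0.65] z 100.33 Flocal [-4.3  1.7] 7.6 Mlocal [0.02 0.98] -0.05 open 35.5
```

Request:
jog_arm(
  targets=[
    [0,0.08,0,0,0,0,0.7],
    [0,0.14,0,0,0,0,0.7],
  ],
)

```text
t: 14.92
tool_pos: [0.5457, -0.1833, 0.1004]
orientation: [0.995, 1.35, -1.033]
force: [-3.8, -0.9, 5.5]
opening: 0.0353
```

```bash
python3 -c "from h import *;s()"
```

```text
t 14.93 TCP local mm [47.48  0.53] z 100.37 Flocal [-4.   0.1] 5.5 Mlocal [-0.05  0.77] -0.06 open 35.3
```

Request:
jog_arm(
  targets=[
    [0.01,0.08,0,0,0,0.1,0.7],
    [0.01,0.14,0,0,0,0.1,0.7],
  ],
)

```text
t: 15.18
tool_pos: [0.5465, -0.1831, 0.1004]
orientation: [0.996, 1.35, -1.033]
force: [-5.6, -0.5, 8.1]
opening: 0.0352
```

```bash
python3 -c "from h import *;s();go((0,0,0),OP[2])"
```

```text
t 15.18 TCP local mm [48.38  0.46] z 100.38 Flocal [-5.5  1. ] 8.1 Mlocal [0.09 1.06] -0.08 open 35.2
sign 1 shift cm [ 11.84 -47.54 -31.99] turn deg [179.96   2.99   0.61]
sign -1 shift cm [ 11.84 -47.54 -31.99] turn deg [-0.02 -0.39  1.9 ]
t 15.175 tcp [ 0.5465 -0.1831  0.1004] q [-0.402  0.165  1.628 -0.016  1.379  0.906] F [-5.6 -0.5  8.1] M [-0.2   1.05 -0.08] open 0.0352
```

Request:
jog_arm(
  targets=[
    [0,0.08,0,0,0,0,0.7],
    [0,0.14,0,0,0,0,0.7],
  ],
)

```text
t: 15.42
tool_pos: [0.5474, -0.183, 0.1004]
orientation: [0.995, 1.35, -1.034]
force: [-4.1, -0.6, 5.5]
opening: 0.0354
```

```bash
python3 -c "from h import *;s();go((0,0,0),OP[2])"
```

```text
t 15.43 TCP local mm [49.27  0.34] z 100.43 Flocal [-4.1  0.6] 5.5 Mlocal [-0.08  0.92] -0.1 open 35.4
sign 1 shift cm [ 11.9  -47.62 -31.99] turn deg [179.95   3.08   0.61]
sign -1 shift cm [ 11.9  -47.62 -31.99] turn deg [-0.03 -0.39  1.96]
t 15.425 tcp [ 0.5474 -0.183   0.1004] q [-0.4    0.168  1.625 -0.016  1.38   0.907] F [-4.1 -0.6  5.5] M [-0.32  0.86 -0.1 ] open 0.0354
```

```bash
python3 - <<'E'
from h import *
from plant import optics
for n in('top','scene'):cv2.imwrite(f'pics/{n}8.png',optics.read_camera(n)['frame'][:,:,::-1])
t=cv2.imread('pics/scene8.png');cv2.imwrite('pics/e6.png',cv2.resize(t[155:225,208:302],None,fx=8,fy=8,interpolation=cv2.INTER_CUBIC))
E
```

```text
(no output)
```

View pics/e6.png

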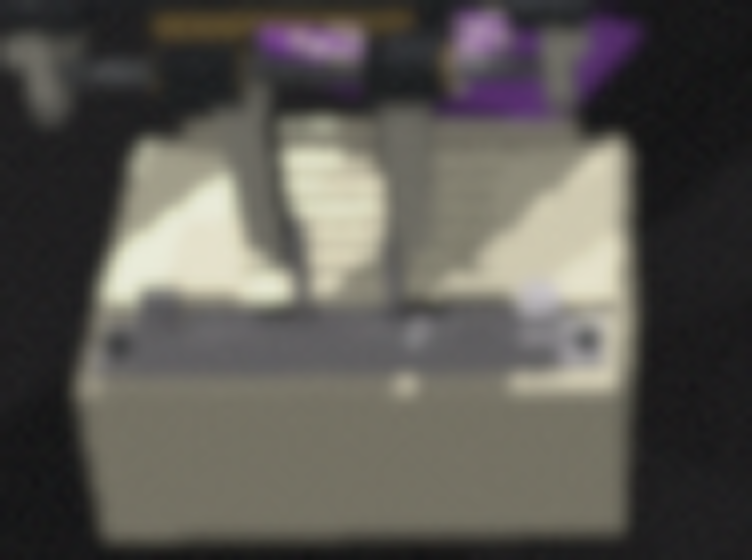

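Request:
jog_arm(
  targets=[
    [0,0.08,0,0,0,0.1,0.7],
    [0,0.14,0,0,0,0.1,0.7],
  ],
)

```text
t: 15.78
tool_pos: [0.5481, -0.1828, 0.1004]
orientation: [0.996, 1.35, -1.034]
force: [-6.6, 0.3, 8.6]
opening: 0.0348
```

```bash
python3 -c "from h import *;s()"
```

```text
t 15.78 TCP local mm [50.01  0.34] z 100.41 Flocal [-6.3  2. ] 8.6 Mlocal [0.03 1.36] -0.07 open 34.8
```

Request:
jog_arm(
  targets=[
    [0,0.08,0,0,0,0.1,0.7],
    [0,0.14,0,0,0,0.1,0.7],
  ],
)

```text
t: 16.02
tool_pos: [0.5485, -0.1827, 0.1005]
orientation: [0.996, 1.351, -1.034]
force: [-7.3, -1.0, 8.8]
opening: 0.0353
```

```bash
python3 -c "from h import *;s()"
```

```text
t 16.02 TCP local mm [50.42  0.36] z 100.47 Flocal [-7.4  1. ] 8.8 Mlocal [0.14 1.58] -0.03 open 35.3
```

Request:
jog_arm(
  targets=[
    [0,0.1,0,0,0,0,0.7],
    [0,0.14,0,0,0,0,0.7],
  ],
)

```text
t: 16.27
tool_pos: [0.5488, -0.1826, 0.1005]
orientation: [0.995, 1.352, -1.036]
force: [-7.9, -0.3, 9.4]
opening: 0.0354
```

```bash
python3 -c "from h import *;s()"
```

```text
t 16.27 TCP local mm [50.65  0.36] z 100.48 Flocal [-7.7  1.8] 9.4 Mlocal [0.15 1.77] -0.04 open 35.4
```

Request:
jog_arm(
  targets=[
    [0,0.1,0,0,0,0,0.7],
    [0,0.14,0,0,0,0,0.7],
    [0,0.14,0,0,0,0,0.7],
  ],
)

```text
t: 16.65
tool_pos: [0.5489, -0.1826, 0.1005]
orientation: [0.994, 1.354, -1.038]
force: [-8.5, -0.9, 8.4]
opening: 0.0356
```

```bash
python3 -c "from h import *;s()"
```

```text
t 16.65 TCP local mm [50.8   0.34] z 100.51 Flocal [-8.4  1.4] 8.4 Mlocal [0.15 1.8 ] 0.02 open 35.6
```

```bash
python3 - <<'E'
from h import *
from plant import optics
for n in('top','scene'):cv2.imwrite(f'pics/{n}9.png',optics.read_camera(n)['frame'][:,:,::-1])
t=cv2.imread('pics/scene9.png');cv2.imwrite('pics/e7.png',cv2.resize(t[163:213,216:294],None,fx=10,fy=10,interpolation=cv2.INTER_CUBIC))
# scene-camera own fit of open box
B=np.array([.5011,-.1958,.2716])
for lx in(0,):
  for pit in(0,.02,.04):
    print(pit)
    L=np.array([(-.064,.078,.015),(-.064,-.078,.015),(-.064,.092,.005),(-.064,-.092,.005),(.03,.092,.005),(.03,-.092,.005)])
    W=[]
    for l in L:
        a=Ro.from_euler('y',pit).apply(l-[.06,0,0])+[.06+lx,0,.075]; W.append(loc(B,a))
    print(((proj("scene",np.array(W))-(216,163)+.5)*10-.5).round(0).tolist())
print(((proj("scene",np.array([loc(B,l) for l in [(-.07,.095,.075),(-.07,-.095,.075)]]))-(216,163)+.5)*10-.5).round(0).tolist())
E
```

```text
0
[[647.0, 85.0], [138.0, 90.0], [693.0, 111.0], [96.0, 117.0], [686.0, 301.0], [50.0, 309.0]]
0.02
[[646.0, 79.0], [136.0, 84.0], [693.0, 104.0], [95.0, 111.0], [686.0, 300.0], [50.0, 308.0]]
0.04
[[646.0, 73.0], [135.0, 78.0], [693.0, 98.0], [94.0, 105.0], [686.0, 298.0], [49.0, 306.0]]
[[704.0, 112.0], [91.0, 119.0]]
```

View pics/e7.png

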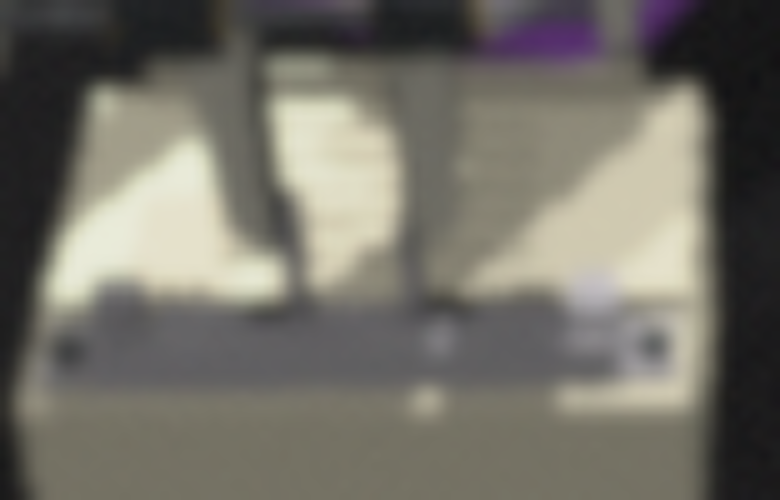

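```bash
python3 -c "from h import *;s();go((0,0,0),OP[2])"
```

```text
t 16.75 TCP local mm [50.81  0.31] z 100.54 Flocal [-7.7  1.5] 8.9 Mlocal [0.09 1.77] -0.0 open 35.4
sign 1 shift cm [ 12.19 -47.74 -31.94] turn deg [179.89   3.52   0.73]
sign -1 shift cm [ 12.19 -47.74 -31.94] turn deg [-0.07 -0.46  2.24]
t 16.75 tcp [ 0.5489 -0.1826  0.1005] q [-0.397  0.176  1.615 -0.018  1.386  0.911] F [-7.8 -0.5  8.9] M [-0.38  1.73 -0.  ] open 0.0354
```

Request:
jog_arm(
  targets=[
    [0.01,-0.03,0,0,-0.1,0.4,0.7],
    [0.02,-0.04,0,0,-0.2,0.8,0.7],
    [0.03,-0.05,0,0,-0.3,1.2,0.7],
    [0.03,-0.05,0,0,-0.3,1.2,0.7],
  ],
)

```text
t: 17.25
tool_pos: [0.5477, -0.1829, 0.1003]
orientation: [1.002, 1.338, -1.025]
force: [-5.4, -0.7, 6.8]
opening: 0.0351
```

```bash
python3 - <<'E'
from h import *
from plant import optics
s();go((0,0,0),OP[2])
for n in('top','scene'):cv2.imwrite(f'pics/{n}10.png',optics.read_camera(n)['frame'][:,:,::-1])
t=cv2.imread('pics/scene10.png');cv2.imwrite('pics/e8.png',cv2.resize(t[163:213,216:294],None,fx=10,fy=10,interpolation=cv2.INTER_CUBIC))
E
```

```text
t 17.25 TCP local mm [49.52  0.3 ] z 100.28 Flocal [-5.4  0.7] 6.8 Mlocal [0.07 1.14] 0.02 open 35.1
sign 1 shift cm [ 11.06 -47.85 -31.99] turn deg [179.91   1.75   0.27]
sign -1 shift cm [ 11.06 -47.85 -31.99] turn deg [-0.08 -0.17  1.12]
t 17.25 tcp [ 0.5477 -0.1829  0.1003] q [-0.404  0.153  1.641 -0.01   1.365  0.903] F [-5.4 -0.7  6.8] M [-0.23  1.12  0.02] open 0.0351
```

View pics/e8.png

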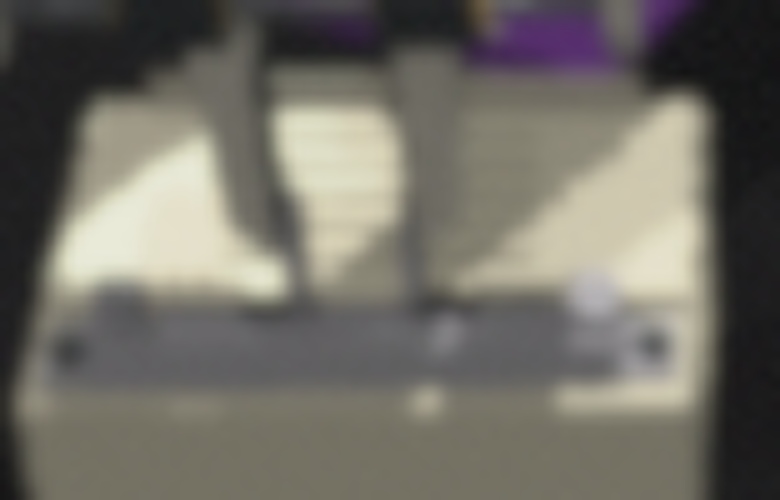

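Request:
jog_arm(
  targets=[
    [0.01,-0.03,0,0,0,0.4,0.7],
    [0.02,-0.03,0,0,-0.1,0.7,0.7],
    [0.02,-0.03,0,0,-0.1,1.0,0.7],
    [0.02,-0.03,0,0,-0.1,1.0,0.7],
  ],
)

```text
t: 17.85
tool_pos: [0.547, -0.1832, 0.1001]
orientation: [1.011, 1.326, -1.013]
force: [-4.3, -0.4, 6.5]
opening: 0.0349
```

```bash
python3 - <<'E'
from h import *
from plant import optics
s();go((0,0,0),OP[2])
for n in('top','scene'):cv2.imwrite(f'pics/{n}11.png',optics.read_camera(n)['frame'][:,:,::-1])
t=cv2.imread('pics/scene11.png');cv2.imwrite('pics/e9.png',cv2.resize(t[163:213,216:294],None,fx=10,fy=10,interpolation=cv2.INTER_CUBIC))
E
```

```text
t 17.85 TCP local mm [48.8   0.27] z 100.12 Flocal [-4.3  0.7] 6.5 Mlocal [0.12 0.79] -0.02 open 34.9
sign 1 shift cm [ 10.19 -47.95 -32.01] turn deg [1.7991e+02 2.5000e-01 1.2000e-01]
sign -1 shift cm [ 10.19 -47.95 -32.01] turn deg [-0.09 -0.08  0.16]
t 17.85 tcp [ 0.547  -0.1832  0.1001] q [-4.120e-01  1.360e-01  1.660e+00 -1.000e-03  1.349e+00  8.940e-01] F [-4.3 -0.4  6.5] M [-0.09  0.79 -0.02] open 0.0349
```

View pics/e9.png

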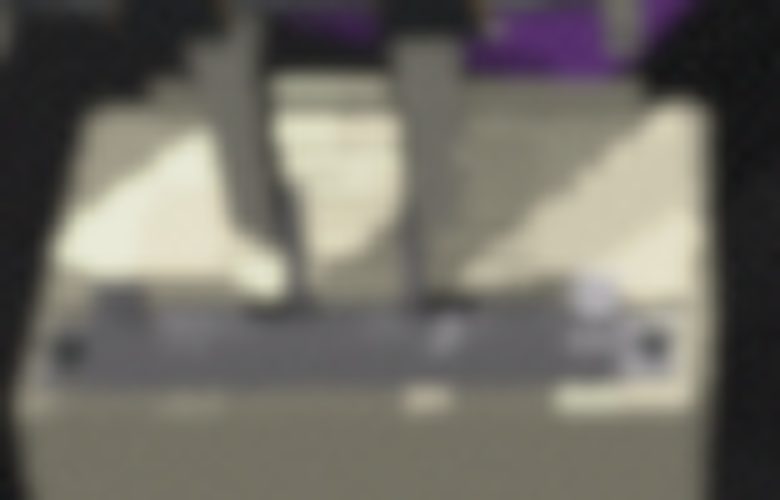

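Request:
jog_arm(
  targets=[
    [0,0.06,0,0,0,0,0.7],
    [0,0.1,0,0,0,0.1,0.7],
    [0,0.1,0,0,0,0.1,0.7],
  ],
)

```text
t: 18.32
tool_pos: [0.5473, -0.1831, 0.1001]
orientation: [1.011, 1.326, -1.013]
force: [-5.1, -0.6, 7.5]
opening: 0.0353
```

```bash
python3 -c "from h import *;s();go((0,0,0),OP[2])"
```

```text
t 18.32 TCP local mm [49.16  0.25] z 100.15 Flocal [-5.1  0.8] 7.5 Mlocal [0.14 1.12] 0.0 open 35.3
sign 1 shift cm [ 10.19 -48.   -32.  ] turn deg [1.799e+02 2.200e-01 1.500e-01]
sign -1 shift cm [ 10.19 -48.   -32.  ] turn deg [-0.1  -0.09  0.14]
t 18.325 tcp [ 0.5473 -0.1831  0.1001] q [-0.411  0.137  1.659 -0.     1.349  0.894] F [-5.1 -0.6  7.5] M [-0.16  1.12  0.  ] open 0.0353
```

Request:
jog_arm(
  targets=[
    [0,0.06,0,0,0,0.1,0.7],
    [0,0.12,0,0,0,0.2,0.7],
    [0,0.12,0,0,0,0.2,0.7],
  ],
)

```text
t: 18.7
tool_pos: [0.5477, -0.183, 0.1002]
orientation: [1.013, 1.325, -1.012]
force: [-7.0, -1.5, 7.9]
opening: 0.0353
```

```bash
python3 -c "from h import *;s();go((0,0,0),OP[2])"
```

```text
t 18.7 TCP local mm [49.48  0.29] z 100.17 Flocal [-7.1  0.4] 7.9 Mlocal [0.15 1.35] 0.03 open 35.3
sign 1 shift cm [ 10.12 -48.05 -31.99] turn deg [1.799e+02 7.000e-02 1.800e-01]
sign -1 shift cm [ 10.12 -48.05 -31.99] turn deg [-0.1  -0.11  0.05]
t 18.7 tcp [ 0.5477 -0.183   0.1002] q [-4.120e-01  1.360e-01  1.660e+00  1.000e-03  1.348e+00  8.930e-01] F [-7.  -1.5  7.9] M [-0.21  1.34  0.03] open 0.0353
```

Request:
jog_arm(
  targets=[
    [0,0.1,0,0,0,0.1,0.7],
    [0,0.15,0,0,0,0.2,0.7],
    [0,0.15,0,0,0,0.2,0.7],
  ],
)

```text
t: 19.08
tool_pos: [0.548, -0.1829, 0.1002]
orientation: [1.013, 1.325, -1.011]
force: [-7.5, -0.3, 8.6]
opening: 0.0353
```

```bash
python3 -c "from h import *;s();go((0,0,0),OP[2])"
```

```text
t 19.07 TCP local mm [49.85  0.3 ] z 100.21 Flocal [-7.3  1.7] 8.6 Mlocal [0.16 1.6 ] 0.06 open 35.3
sign 1 shift cm [ 10.08 -48.1  -31.98] turn deg [ 1.7989e+02 -4.0000e-02  2.1000e-01]
sign -1 shift cm [ 10.08 -48.1  -31.98] turn deg [-0.11 -0.14 -0.02]
t 19.075 tcp [ 0.548  -0.1829  0.1002] q [-0.412  0.136  1.66   0.002  1.347  0.893] F [-7.5 -0.3  8.6] M [-0.27  1.58  0.06] open 0.0353
```

Request:
jog_arm(
  targets=[
    [0,0.1,0,0,0,0.1,0.7],
    [0,0.15,0,0,0,0.2,0.7],
    [0,0.15,0,0,0,0.2,0.7],
  ],
)

```text
t: 19.45
tool_pos: [0.5482, -0.1828, 0.1002]
orientation: [1.014, 1.324, -1.01]
force: [-8.9, -1.0, 9.7]
opening: 0.0352
```

```bash
python3 -c "from h import *;s();go((0,0,0),OP[2])"
```

```text
t 19.45 TCP local mm [50.02  0.28] z 100.23 Flocal [-8.9  1.4] 9.7 Mlocal [0.24 1.77] 0.06 open 35.2
sign 1 shift cm [ 10.05 -48.13 -31.97] turn deg [ 1.7988e+02 -1.2000e-01  2.5000e-01]
sign -1 shift cm [ 10.05 -48.13 -31.97] turn deg [-0.12 -0.16 -0.07]
t 19.45 tcp [ 0.5482 -0.1828  0.1002] q [-0.413  0.136  1.66   0.003  1.347  0.893] F [-8.9 -1.   9.7] M [-0.23  1.77  0.06] open 0.0352
```

Request:
jog_arm(
  targets=[
    [0.06,0.1,0,0,0,0,0.6],
    [0.06,0.1,0,0,0,0,0.58],
    [0.06,0.1,0,0,0,0,0.56],
    [0.06,0.1,0,0,0,0,0.54],
    [0.06,0.1,0,0,0,0,0.52],
  ],
  squeeze=20,
)

```text
t: 20.08
tool_pos: [0.5491, -0.1828, 0.0998]
orientation: [1.014, 1.324, -1.01]
force: [-3.0, -0.8, 5.1]
opening: 0.0444
```

```bash
python3 -c "from h import *;s();go((0,0,0),OP[2])"
```

```text
t 20.07 TCP local mm [50.95  0.1 ] z 99.78 Flocal [-3.1  0. ] 5.1 Mlocal [0.03 0.6 ] -0.03 open 44.4
sign 1 shift cm [ 10.   -48.23 -31.98] turn deg [ 1.7988e+02 -1.1000e-01  2.3000e-01]
sign -1 shift cm [ 10.   -48.23 -31.98] turn deg [-0.12 -0.15 -0.07]
t 20.075 tcp [ 0.5491 -0.1828  0.0998] q [-0.412  0.139  1.658  0.003  1.346  0.894] F [-3.  -0.8  5.1] M [-0.13  0.58 -0.03] open 0.0444
```

Request:
jog_arm(
  targets=[
    [0.03,0,0,0,0,0,0.49],
    [0.03,0,0,0,0,0,0.46],
    [0.03,0,0,0,0,0,0.43],
    [0.03,0,0,0,0,0,0.4],
    [0.03,0,0,0,0,0,0.37],
  ],
)

```text
t: 20.7
tool_pos: [0.5492, -0.1829, 0.0998]
orientation: [1.014, 1.324, -1.01]
force: [-3.0, -0.5, 6.9]
opening: 0.0582
```

```bash
python3 - <<'E'
from h import *
from plant import optics
s();go((0,0,0),OP[2])
for n in('top','scene'):cv2.imwrite(f'pics/{n}12.png',optics.read_camera(n)['frame'][:,:,::-1])
t=cv2.imread('pics/scene12.png');cv2.imwrite('pics/e10.png',cv2.resize(t[163:213,216:294],None,fx=10,fy=10,interpolation=cv2.INTER_CUBIC))
E
```

```text
t 20.7 TCP local mm [51.02 -0.1 ] z 99.76 Flocal [-3.   0.4] 6.9 Mlocal [0.03 0.47] -0.06 open 58.2
sign 1 shift cm [  9.98 -48.24 -32.  ] turn deg [ 1.7987e+02 -1.2000e-01  2.0000e-01]
sign -1 shift cm [  9.98 -48.24 -32.  ] turn deg [-0.13 -0.13 -0.08]
t 20.7 tcp [ 0.5492 -0.1829  0.0998] q [-0.412  0.139  1.658  0.003  1.346  0.894] F [-3.  -0.5  6.9] M [-0.09  0.46 -0.06] open 0.0582
```

View pics/e10.png

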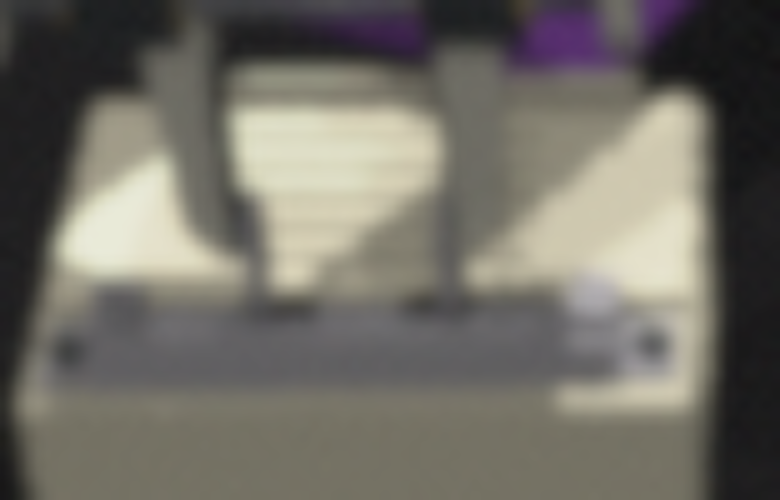

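Request:
jog_arm(
  targets=[
    [0.02,0,0,0,0,0,0.34],
    [0.01,0,0,0,0,0,0.31],
    [0,0,0,0,0,0,0.28],
    [0,0,0,0,0,0,0.24],
    [0,0,0,0,0,0,0.22],
  ],
)

```text
t: 21.42
tool_pos: [0.5491, -0.1828, 0.0993]
orientation: [1.014, 1.324, -1.01]
force: [0.1, -0.3, 0.1]
opening: 0.0721
```

```bash
python3 - <<'E'
from h import *
from plant import optics
s()
for n in('top','scene'):cv2.imwrite(f'pics/{n}13.png',optics.read_camera(n)['frame'][:,:,::-1])
t=cv2.imread('pics/scene13.png');cv2.imwrite('pics/e11.png',cv2.resize(t[163:213,216:294],None,fx=10,fy=10,interpolation=cv2.INTER_CUBIC))
E
```

```text
t 21.43 TCP local mm [5.091e+01 5.000e-02] z 99.34 Flocal [ 0.  -0.4] 0.1 Mlocal [-0.  0.] 0.04 open 72.1
```

View pics/e11.png

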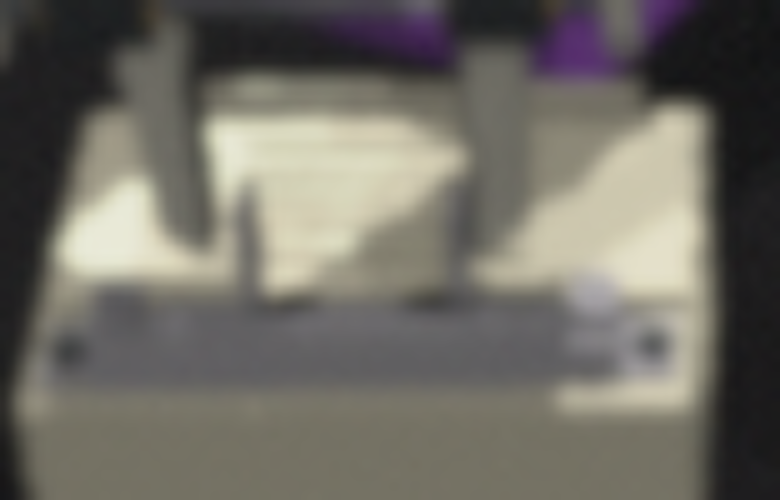

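Request:
jog_arm(
  targets=[
    [-0.3,0,0,0,0,0,0.18],
    [-1,0,0,0,0,0,0.15],
    [-3,0,0,0,0,0,0.15],
    [-6,0,0,0,0,0,0.15],
    [-10,0,0,0,0,0,0.15],
  ],
)

```text
t: 22.15
tool_pos: [0.5488, -0.183, 0.2012]
orientation: [1.014, 1.325, -1.01]
force: [0.8, -0.8, -0.5]
opening: 0.0791
```

Request:
jog_arm(
  targets=[
    [-2,3,-5,0,0,0,0.15],
    [-3,3,-10,0,0,0,0.15],
    [-3,3,-16,0,0,0,0.15],
    [-3,3,-20,0,0,0,0.15],
    [-3,3,-20,0,0,0,0.15],
  ],
)

```text
t: 22.78
tool_pos: [0.5254, 0.0202, 0.2339]
orientation: [1.013, 1.324, -1.006]
force: [1.2, -1.4, 0.3]
opening: 0.079
```

```bash
python3 - <<'E'
from h import *
from plant import optics
s()
for n in('top','scene'):cv2.imwrite(f'pics/{n}14.png',optics.read_camera(n)['frame'][:,:,::-1])
a=cv2.resize(cv2.imread('pics/scene14.png')[160:220,208:302],None,fx=8,fy=8,interpolation=cv2.INTER_CUBIC)
cv2.imwrite('pics/e12.png',a)
cv2.imwrite('pics/e13.png',cv2.resize(cv2.imread('pics/top14.png')[165:240,355:450],None,fx=8,fy=8,interpolation=cv2.INTER_CUBIC))
E
```

```text
t 22.77 TCP local mm [ 81.56 202.11] z 233.94 Flocal [ 0.7 -1.7] 0.3 Mlocal [-0.02  0.01] -0.02 open 79.0
```

View pics/e12.png

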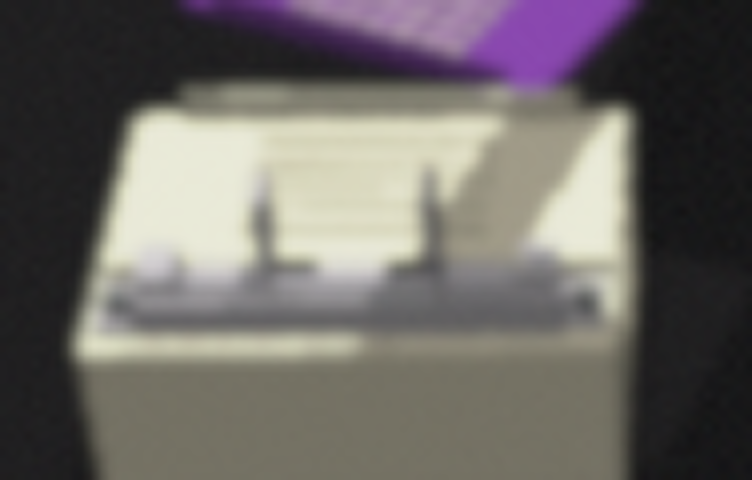

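View pics/e13.png

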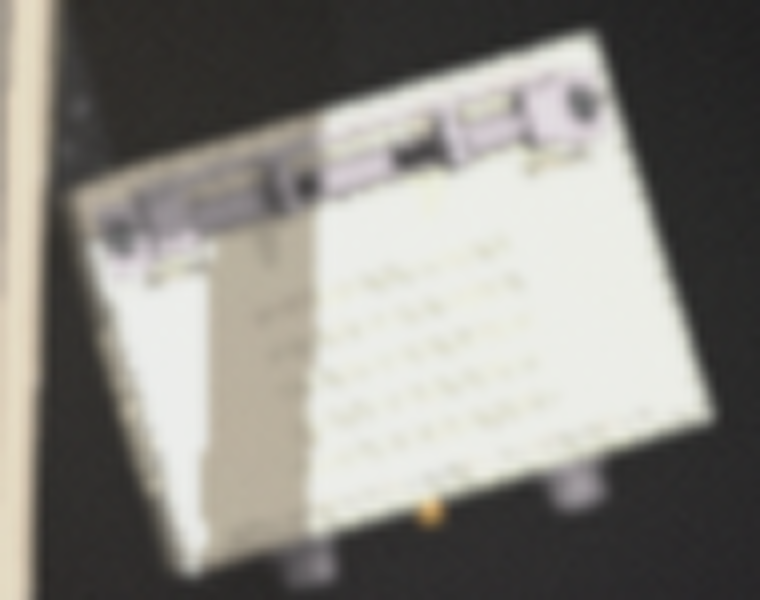

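View pics/scene14.png

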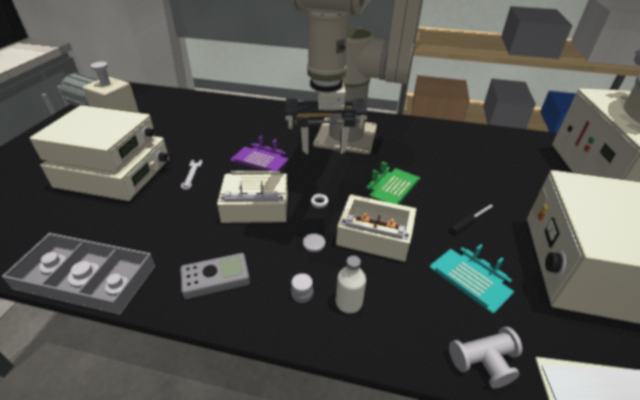

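```bash
python3 -c "
from plant import ticket
print(ticket.close_job())"
```

```text
the job is handed in; nothing more can be done
None
```

The cream lid is now shut on the open box, and I handed the job in at about 23 s of the 42 s allowed; the system reports no verdict.

**What I did:** I squeezed both tabs to their stops on the spare box and lifted the lid straight off. On the open box I pressed it down past the plunger and slid it back until it met the stop. I then levelled it and let the pins spring out while holding it down and back. The wrist force I read between moves stayed below about 14 N throughout.

**Last checks:**
- **Pins:** the tabs followed the fingers as they opened. In the last scene picture they stand about 59 mm apart centre to centre, and 59 mm means pins fully out. Pins stopped on the knuckles would have left them near 37 mm.
- **Lid:** it looks flat and square on the box, with the tongue between the knuckles.
- **Bench:** in the last scene picture, the bystanders stand where they were. The gripper touches nothing.

**What was less certain:**
- **Lid tilt:** my camera estimate in the air showed the front about 1° low. At the box the lid turned out level with the tool, so I took my correction back out before releasing.
- **Stop contact:** it was felt against 4–5 N of sliding friction, and the push went from there to about 9 N. The bracket came out near its nominal place, not the 2 mm nearer that the camera suggested.
- **Plunger travel:** I did not measure it. I infer it from the lid lying flat and the pins being out.

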